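# Clear frozen-in vials from a transport cassette

### The job

The vials in this cassette are stuck in their bores. Slide the keeper back, swing the latch bar aside and open the door wide, then push every vial out of its bore with the knock-out rod so that it drops into the tray. When all the vials lie in the tray, lay the rod back on its rest as it lay before and push the door shut until it snaps home on its catch; leave the two bottles and the timer where they are.

Things in the scene. Friction and masses are not known exactly. Their poses are not given: they have to be found in the camera images.
- cassette: Vial cassette, fixed: aluminium block 144 (x) x 95 (y) mm on skids, top at z 66. Four through bores along its y, axes at x -51, -17, 17, 51, z 48; floors at z 36. Face y +47.5 is the rod side, face y -47.5 the door side (bores 24.4 mm wide, open behind the door). Slots in the top show which bores hold a vial. Latch and keeper stand on top near the door. Origin: on the table under its middle, z up.
- rod_hole_1 (a point): Centre of the rod hole of bore 1, on the outside of the rod side. Each bore has such a hole (18 mm, end plate 8 mm thick, on the bore axis), too small for a vial; the rod goes in here towards the cassette's -y. A leaf spring grips the vial: it takes 5 to 10 N all the way, and the vial drops only when its tail has passed the door-side face, 95 mm from the rod side.
- vial_1: Screw-cap vial, 22 mm diameter, 66 mm long, black cap; may be absent. At the start it lies in bore 1 (cassette x -51 mm), its base 11 to 19 mm inside the rod-side face. Origin: centre of its base (towards the rod side); z axis from base to cap.
- vial_2: Screw-cap vial, 22 mm diameter, 66 mm long, black cap; may be absent. At the start it lies in bore 2 (cassette x -17 mm), its base 11 to 19 mm inside the rod-side face. Origin: centre of its base (towards the rod side); z axis from base to cap.
- vial_3: Screw-cap vial, 22 mm diameter, 66 mm long, black cap; may be absent. At the start it lies in bore 3 (cassette x 17 mm), its base 11 to 19 mm inside the rod-side face. Origin: centre of its base (towards the rod side); z axis from base to cap.
- vial_4: Screw-cap vial, 22 mm diameter, 66 mm long, black cap; may be absent. At the start it lies in bore 4 (cassette x 51 mm), its base 11 to 19 mm inside the rod-side face. Origin: centre of its base (towards the rod side); z axis from base to cap.
- vial_mid_1 (a point): Middle of vial_1, on its axis.
- vial_mid_2 (a point): Middle of vial_2, on its axis.
- vial_mid_3 (a point): Middle of vial_3, on its axis.
- vial_mid_4 (a point): Middle of vial_4, on its axis.
- tray: Clear catching tray, loose, about 114 x 162 mm inside, floor 2 mm, walls 20 mm high, tucked about 14 mm under the door-side end of the cassette, so that a vial pushed out drops about 34 mm into it. Origin: under its middle; its x (short side) runs along the cassette's y.
- rod: Loose knock-out rod: black square grip 56 mm long, 20 x 20 mm, and a straight steel shank 12 mm thick, 122 mm long. Origin: centre of the grip; +x along the shank, tip at 150 mm. Centre of mass about 22 mm from the origin towards the tip; 0.1 to 0.2 kg. At the start it lies level on its rest, axis 38 mm above the table.
- rod_tip (a point): Tip of the knock-out rod.
- rod_rest: Rest for the rod, fixed: base plate 188 x 48 x 5 mm with two U supports 12 mm long, cheeks 4 mm thick up to z 44: at its x -86 (floor z 28, 26 mm wide, for the back of the grip) and x +64 (floor z 32, 20 mm wide, for the shank). Origin: on the table. A stowed rod lies along its x, tip to +x, grip centre near x -65, y 0, z 38 mm (x from -92 to -40 will do).
- keeper (a joint): Slide of the keeper, m: 0 = its nose stands beside the latch bar and blocks it, 0.038 = slid fully back (towards the cassette's +y, away from the door). It stays where it is left (friction 1.2 N).
- keeper_knob (a point): Centre of the top of the keeper's round knob, 12 mm diameter, 26 mm tall, top 104 mm above the table. At joint 0 it is at cassette x 0, y -29 mm; it moves along the cassette's +y.
- latch (a joint): Angle of the latch bar, rad: 0 = hooked over the door's pull tab; grows to 1.45 as the hook swings towards the cassette's +x. The door is free beyond about 0.4. It can turn only with the keeper slid right back; it stays where it is left.
- latch_knob (a point): Centre of the top of the latch bar's round knob, 12 mm diameter, 21 mm tall, top 109 mm above the table; the bar under it is 12 mm wide, its top at 88 mm. Turns at 34 mm radius, counterclockwise from above, about the upright pivot at cassette x -36, y -8 mm; at joint 0 it lies on the -y side of the pivot.
- door (a joint): Door angle, rad: 0 = shut and home, grows to 1.75 (open). It stays where it is left. In the last 0.08 rad a sprung roller catch near the free edge has to be overcome, about 3 to 5 N at the tab, either way; once past it the door is drawn to 0.
- door_hinge (a point): Upright hinge axis of the door, at cassette x 76.5, y -52.5 mm. The door (7 mm thick, 151 mm wide, z 27 to 65 mm; outer face 4 mm from the axis plane) opens counterclockwise from above, its free near edge swinging out over the tray and away from the robot.
- door_tab (a point): Middle of the top edge of the door's pull tab: an upright plate 47 mm wide, 5 mm thick, standing 14 mm above the block's top (to z 80 mm), 123.5 mm from the hinge. With the latch aside, 30 mm of block top is free behind it, so that a fingertip can push it open from behind.
- amber_bottle: Bystander: brown screw-cap bottle, 50 mm diameter, 89 mm tall, standing.
- small_bottle: Bystander: small screw-cap bottle, 34 mm diameter, 62 mm tall, standing.
- timer: Bystander: bench timer, 66 x 66 x 19 mm, lying flat.

How it is judged:
By the outcome, as a careful person would: the job done as asked, in the order asked, and still so for the second after the job is handed in, with the robot touching nothing.
Of vial_1, vial_2, vial_3, vial_4 only 2 to 4 are there at a start; the rules pass over those that are not, and their reading is None.
At some moment in a run one of rod may be knocked a few centimetres aside while the robot is not near it.
Once in a run the grip may slacken for a moment while it holds something.
It also fails if it takes over 208 s, if anything falls off the work surface, if the arm or the gripper's body presses on something with over 40 N, if the wrist force passes 120 N, or if a joint passes its speed limit or range.

### The arm

A 6-joint arm with a two-finger parallel gripper is mounted at the origin on a cart in front of the work surface, level with it; the furniture and walls round the work are solid. World frame = base frame: x ahead of the robot, y to its left, z up, the work surface at z = 0. Lengths are in mm, angles in degrees, forces in N, time in s.
With the tool pointing down it reaches from about 350 to 850 mm from the base axis. Payload 8.1 kg.
Tool frame: the origin (TCP) lies midway between the tips of the shut fingers; the grasp point (between the pads) lies 19 mm behind it; z points along the fingers, y is the line along which they close (so a half turn about z gives the same grasp; the last joint's range is limited). The gripper opens to 85 mm and grips with 20 to 120 N. Pads are 22 mm wide; open, the fingers measure 114 mm over their backs; the gripper's body (76 mm by 85 mm) begins 54 mm behind the grasp point. The pads swing forward as they close: fully open they stand 13 mm farther back than shut.
Start: joints at [58.877, 7.471, 85.268, -0, 87.261, -4.893], TCP at [265.166, 538.231, 231.292] pointing down, gripper open.
Joint ranges: [-169.43, 169.43], [-51.17, 129.36], [1.28, 143.12], [-76.62, 256.62], [0, 156.53], [-152.29, 152.29]. Speed limits (degrees/s): [136.94, 136.94, 159.86, 180, 180, 180].

### API

Orientations are given as [roll, pitch, yaw] about the fixed x, y, z axes, in that order (R = Rz(yaw) Ry(pitch) Rx(roll)).
In Python, from bench import r gives the robot as it stands.
- The arm moves only by the tool apply_moves, never from a script. Its argument "steps" is a list of rows, each a list of 7 numbers: the opening, from -1 (shut) to 1 (fully open), then the shift along the tool's x, y, z in mm, then the turn, a rotation vector about the tool's x, y, z in units of 5 degrees (1.0 is 5 degrees). A call has exactly 8 rows; each row shifts and turns the commanded pose from where the row before left it, along the tool's axes as they then stand; what a row does not reach is not made up. A row lasts 1/10 s, in which the tool goes at most 50 mm and 8.59 degrees, less where a joint would pass 70% of its speed; a pose out of reach is approached as far as the arm can. A call is refused whole if a number of a shift passes 50 or a number of a turn 1, either way. A call with a gripper value outside its range is refused whole. The fingers move at their own pace and stop on an object; "squeeze" is the grip in N (left out, the last holds). Time passes only in rows, so rows that do not move let the fingers close, or fill a call up. It gives the time, the measured TCP pose, the force, the opening and the grip force at its end, in the units of the state.
- r.sense(): the state, without advancing time (a new reading comes with each control period).
- r.snapshot(name): name is "scene" or "top"; returns a dict with "color" (384x512x3 uint8, blue, green, red), "depth" (384x512 float32, mm along the optical axis (not along the pixel's ray), 0 where there is no reading), "mtx" (3x3 intrinsics, pixels), "T" (4x4, takes a point from camera to world coordinates). Camera axes: x right, y down, z forward; pixel columns grow to the right and rows downward; lengths in mm; the calibration is good to about 2 mm. A picture is of the moment at which its call begins.
- r.hand_in(): hands the job in; it is judged then, once.
The state is a dict: "time": time; "joint_pos": joint angles; "qd": joint speeds; "joint_efforts": joint torques, N m; "tool_pos": TCP position; "tcp_rot": TCP orientation; "ft_force": force on the tool from outside, world axes, zero at the start; "wrist_torque": the same for the moment, N m; "finger_gap": finger opening in mm; "grip_force": force on a finger pad.
Only numpy, scipy, OpenCV 4.12 (cv2) and the standard library are available. Lean on these libraries where they do the work, as an engineer would, in place of code of your own. Each camera call takes 0.05 s, during which the arm holds its last target. There are 200 camera calls.

## Working session

There is one attempt and no reset: what is moved stays moved. The work goes in short steps, Python scripts to look and compute and a tool call to move; the robot and the scene stay as the last step left them, time stands still between calls to the robot, and variables do not carry over. Pictures are saved under pics/ and viewed, at most 14 in all, crops included, and the job is handed in when it is done.

Besides the shell and the picture viewer there is one more tool, called after "Emit:" as name(argument=value, ...) on one line, values as JSON. apply_moves: Moves the arm, as the interface text tells. Its arguments: {"type":"object","properties":{"steps":{"type":"array"},"squeeze":{"type":"number"}},"required":["steps"]}

```bash
ls; mkdir -p pics; python3 - <<'E'
from bench import r
import cv2,numpy as np
print(r.sense())
for n in("scene","top"):
    s=r.snapshot(n);cv2.imwrite(f"pics/{n}0.png",s["color"]);np.savez(f"{n}0.npz",**s)
    print(n,s["mtx"].round(1).tolist(),s["T"].round(3).tolist())
E
```

```text
pics
{'time': 0.0, 'joint_pos': array([ 5.88774444e+01,  7.51566464e+00,  8.53310322e+01,  6.33024257e-04,
        8.72607258e+01, -4.89243134e+00]), 'qd': array([-0.09784776,  0.02155425, -0.06910562,  0.02672088, -0.02648757,
        0.00075016]), 'joint_efforts': array([ 3.17658414e-03, -5.69415128e+01, -5.00544369e+01,  1.69812017e-05,
        1.52349402e-02, -3.95565462e-05]), 'tool_pos': array([264.86750362, 537.7508327 , 230.22182589]), 'tcp_rot': array([-1.79893023e+02, -9.79149970e-03,  1.53769836e+02]), 'ft_force': array([-0.10333586, -0.01222881, -0.41009794]), 'wrist_torque': array([-0.02027785, -0.00780384,  0.02726687]), 'grip_force': 0.0, 'finger_gap': 85.65378060698905}
scene [[464.5, 0.0, 254.9], [0.0, 464.5, 182.2], [0.0, 0.0, 1.0]] [[-0.612, -0.383, 0.692, -115.889], [-0.791, 0.317, -0.524, 737.121], [-0.018, -0.868, -0.497, 601.105], [0.0, 0.0, 0.0, 1.0]]
top [[461.9, 0.0, 258.8], [0.0, 461.9, 191.2], [0.0, 0.0, 1.0]] [[0.022, -0.977, 0.212, 360.654], [-1.0, -0.021, 0.008, 215.346], [-0.004, -0.212, -0.977, 1073.968], [0.0, 0.0, 0.0, 1.0]]
```

View pics/scene0.png

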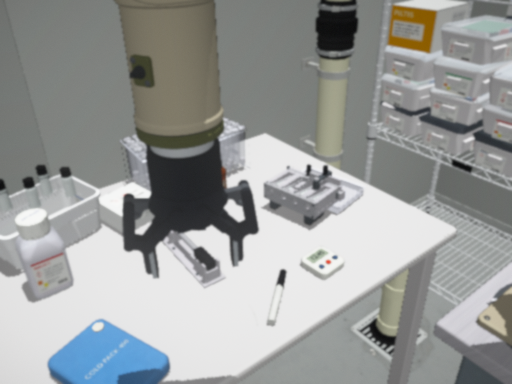

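View pics/top0.png

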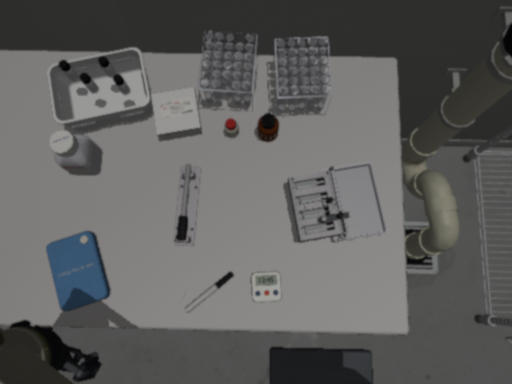

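```bash
cat > h.py <<'E'
import cv2,numpy as np
from bench import r
def snap(n):
    return r.snapshot(n)
def cloud(s):
    d=s["depth"];K=s["mtx"];v,u=np.indices(d.shape)
    P=np.stack([(u-K[0,2])/K[0,0]*d,(v-K[1,2])/K[1,1]*d,d,np.ones_like(d)],-1)@np.asarray(s["T"]).T
    P=P[...,:3];P[d==0]=np.nan;return P
def ray(s,u,v,z):
    K=s["mtx"];T=np.asarray(s["T"]);d=T[:3,:3]@np.array([(u-K[0,2])/K[0,0],(v-K[1,2])/K[1,1],1]);o=T[:3,3]
    return o+d*(z-o[2])/d[2]
def proj(s,p):
    K=s["mtx"];T=np.asarray(s["T"]);q=T[:3,:3].T@(np.asarray(p,float)-T[:3,3]);return (K@(q/q[2]))[:2]
def crop(s,u0,v0,u1,v1,f):
    return cv2.resize(s["color"][v0:v1,u0:u1],None,fx=f,fy=f,interpolation=cv2.INTER_CUBIC)
E
python3 - <<'E'
from h import *
s=dict(np.load("top0.npz"));P=cloud(s);c=dict(np.load("scene0.npz"));C=cloud(c)
a=crop(s,280,155,392,250,7);cv2.imwrite("pics/c1.png",a[:600])
b=crop(c,255,155,370,225,5);cv2.imwrite("pics/c2.png",b)
# table level, block top
for n,Q in(("top",P),("scene",C)):
    z=Q[...,2];reg=(Q[...,0]>430)&(Q[...,0]<750)&(Q[...,1]<180)&(Q[...,1]>-60)
    print(n,"z table",np.nanmedian(z[reg&(abs(z)<15)]))
    m=(reg&(z>56)&(z<73)).astype(np.uint8)
    pts=Q[m>0][:,:2].astype(np.float32);print(len(pts),cv2.minAreaRect(pts),np.median(Q[m>0][:,2]))
    k=reg&(z>92)&(z<115);print("knobs",Q[k].round(0).tolist()[:40])
    rr=(Q[...,0]>430)&(Q[...,0]<760)&(Q[...,1]<450)&(Q[...,1]>300)&(z>40)&(z<60)
    print("grip",rr.sum(),cv2.minAreaRect(Q[rr][:,:2].astype(np.float32)) if rr.sum()>4 else "",np.median(Q[rr][:,2]))
E
```

```text
top z table 0.26476738832514
2434 ((549.3901977539062, 94.13362884521484), (163.863525390625, 105.62632751464844), 10.758024215698242) 65.15442202358457
knobs [[561.0, 73.0, 107.0], [560.0, 71.0, 108.0], [561.0, 69.0, 105.0], [559.0, 75.0, 104.0], [559.0, 73.0, 103.0], [560.0, 70.0, 101.0], [559.0, 68.0, 103.0], [559.0, 66.0, 104.0], [558.0, 76.0, 99.0], [557.0, 75.0, 105.0], [557.0, 73.0, 105.0], [557.0, 70.0, 102.0], [558.0, 68.0, 101.0], [557.0, 66.0, 102.0], [556.0, 76.0, 97.0], [554.0, 75.0, 105.0], [555.0, 73.0, 102.0], [555.0, 70.0, 102.0], [554.0, 69.0, 106.0], [555.0, 66.0, 104.0], [553.0, 74.0, 100.0], [553.0, 73.0, 104.0], [553.0, 71.0, 104.0], [553.0, 69.0, 105.0], [553.0, 66.0, 104.0], [553.0, 76.0, 92.0], [552.0, 74.0, 97.0], [551.0, 73.0, 103.0], [550.0, 71.0, 105.0], [551.0, 69.0, 103.0], [550.0, 72.0, 94.0], [550.0, 69.0, 93.0], [551.0, 67.0, 92.0], [529.0, 52.0, 107.0], [528.0, 51.0, 110.0], [529.0, 48.0, 107.0], [526.0, 55.0, 108.0], [526.0, 53.0, 108.0], [526.0, 51.0, 110.0], [526.0, 49.0, 113.0]]
grip 1095 ((616.2935180664062, 404.1761779785156), (148.90866088867
[... 519 characters left out ...]
1.0, 104.0], [555.0, 70.0, 104.0], [529.0, 55.0, 109.0], [527.0, 53.0, 109.0], [526.0, 51.0, 109.0], [526.0, 48.0, 109.0], [522.0, 49.0, 110.0], [559.0, 78.0, 102.0], [556.0, 78.0, 104.0], [556.0, 75.0, 103.0], [554.0, 74.0, 103.0], [555.0, 70.0, 102.0], [529.0, 54.0, 106.0], [526.0, 55.0, 108.0], [524.0, 54.0, 109.0], [521.0, 53.0, 109.0], [522.0, 49.0, 108.0], [561.0, 76.0, 98.0], [557.0, 77.0, 101.0], [554.0, 77.0, 102.0], [555.0, 73.0, 100.0], [552.0, 73.0, 101.0], [531.0, 55.0, 103.0], [528.0, 55.0, 104.0], [524.0, 56.0, 106.0], [522.0, 55.0, 107.0], [523.0, 51.0, 106.0]]
grip 408 ((614.69140625, 415.4044494628906), (69.83251953125, 290.63232421875), 89.82588195800781) 46.18257142280362
```

View pics/c1.png

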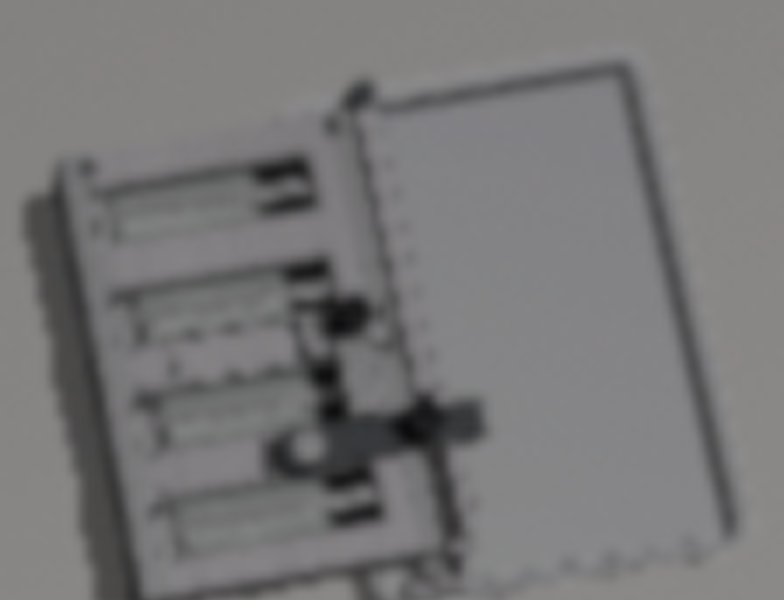

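View pics/c2.png

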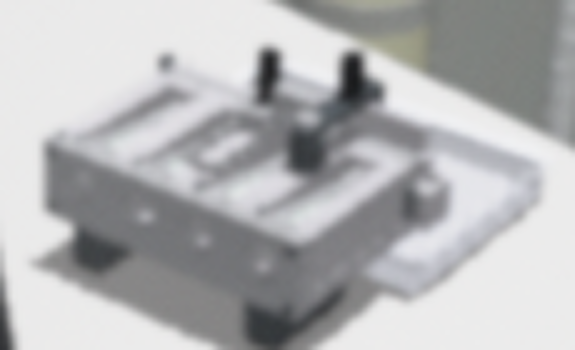

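```bash
cat >> h.py <<'E'
def prof(s,c,yaw,pts,z):
    a=np.deg2rad(yaw);R=np.array([[np.cos(a),-np.sin(a)],[np.sin(a),np.cos(a)]])
    w=np.asarray(pts,float)@R.T+c
    uv=np.array([proj(s,[*p,z]) for p in w.reshape(-1,2)],np.float32).reshape(*w.shape)
    g=cv2.cvtColor(s["color"],cv2.COLOR_BGR2GRAY)
    return cv2.remap(g,uv[...,0],uv[...,1],cv2.INTER_LINEAR).astype(float)
E
python3 - <<'E'
from h import *
c0=np.array([551.5,100]);
for n in("top","scene"):
    s=dict(np.load(n+"0.npz"));print(n)
    # rod edge position by x segment
    ys=np.arange(38,58,.5);e=[]
    for x in range(-66,67,12):
        pr=np.mean([prof(s,c0,11,[[x+d,y] for y in ys],66) for d in(-4,0,4)],0);g=np.gradient(cv2.GaussianBlur(pr[None],(1,1),0)[0]);i=np.argmin(g);e.append((x,ys[i],round(g[i],1)))
    print("rod edge",e);p=np.polyfit([q[0] for q in e],[q[1] for q in e],1);print(p)
    xs=np.arange(-90,91,2.)
    pr=np.mean([prof(s,c0,11,[[x,y] for x in xs],66) for y in range(-8,28,3)],0)
    print("along x",dict(zip(xs.astype(int).tolist(),pr.round().astype(int).tolist())))
    Q=cloud(s)
    z=Q[...,2];g=cv2.cvtColor(s["color"],cv2.COLOR_BGR2GRAY)
    for nm,k,zt in(("keeper",(557,72),104),("latch",(527,51),109)):
        m=(np.hypot(Q[...,0]-k[0],Q[...,1]-k[1])<13)&(abs(z-zt)<4)
        v,u=np.nonzero(m);pp=[ray(s,a,b,zt)[:2] for a,b in zip(u,v)];print(nm,len(u),np.mean(pp,0).round(1),np.ptp(pp,0).round(1))
    # amber etc heights ignored; rod: grip (dark) & shank
    m=(Q[...,0]>430)&(Q[...,0]<760)&(Q[...,1]<450)&(Q[...,1]>330)&(z>34)&(z<56)
    lab=cv2.connectedComponentsWithStats(m.astype(np.uint8));print(lab[2].tolist())
    for l in range(1,lab[0]):
        if lab[2][l,4]>15: 
            q=Q[lab[1]==l];print(l,cv2.minAreaRect(q[:,:2].astype(np.float32)),np.median(q[:,2]),np.median(g[lab[1]==l]))
a=crop(dict(np.load("top0.npz")),160,155,215,250,6);b=crop(dict(np.load("scene0.npz")),150,225,240,290,5)
H=max(a.shape[0],b.shape[0]);o=np.zeros((H,a.shape[1]+b.shape[1],3),np.uint8);o[:a.shape[0],:a.shape[1]]=a;o[:b.shape[0],a.shape[1]:]=b;cv2.imwrite("pics/r1.png",o);print(o.shape)
E
```

```text
top
rod edge [(-66, np.float64(45.5), np.float64(-7.5)), (-54, np.float64(45.5), np.float64(-6.5)), (-42, np.float64(46.5), np.float64(-6.8)), (-30, np.float64(46.0), np.float64(-6.5)), (-18, np.float64(46.5), np.float64(-6.3)), (-6, np.float64(46.0), np.float64(-6.8)), (6, np.float64(46.0), np.float64(-6.5)), (18, np.float64(46.0), np.float64(-5.8)), (30, np.float64(46.0), np.float64(-6.5)), (42, np.float64(46.0), np.float64(-6.2)), (54, np.float64(46.5), np.float64(-6.2)), (66, np.float64(46.0), np.float64(-2.5))]
[2.76806527e-03 4.60416667e+01]
along x {-90: [136], -88: [136], -86: [136], -84: [136], -82: [135], -80: [132], -78: [118], -76: [94], -74: [86], -72: [106], -70: [123], -68: [129], -66: [130], -64: [127], -62: [120], -60: [118], -58: [121], -56: [123], -54: [118], -52: [114], -50: [114], -48: [112], -46: [104], -44: [95], -42: [95], -40: [101], -38: [105], -36: [107], -34: [108], -32: [110], -30: [112], -28: [112], -26: [116], -24: [121], -22: [122], -20: [117], -18: [113], -16: [112], -14: [110], -12: [101], -10: [94], -8: [101], -6: [115], -4: [122], -2: [125], 0: [12
[... 2313 characters left out ...]
: [184], 52: [172], 54: [161], 56: [155], 58: [157], 60: [167], 62: [182], 64: [198], 66: [211], 68: [219], 70: [224], 72: [227], 74: [229], 76: [230], 78: [232], 80: [233], 82: [234], 84: [234], 86: [234], 88: [234], 90: [234]}
keeper 19 [557.   74.2] [17.1 15.3]
latch 18 [524.9  52.5] [16.  13.7]
[[0, 0, 512, 384, 196096], [141, 194, 9, 4, 20], [120, 204, 2, 3, 4], [144, 210, 3, 2, 4], [170, 232, 1, 1, 1], [174, 232, 46, 40, 483]]
1 ((754.4517211914062, 389.57403564453125), (10.495649337768555, 19.270658493041992), 2.249422550201416) 52.90385836547955 231.5
5 ((541.05859375, 394.8335266113281), (34.20473098754883, 142.46206665039062), 87.38995361328125) 44.29390935405672 90.0
(570, 780, 3)
```

View pics/r1.png

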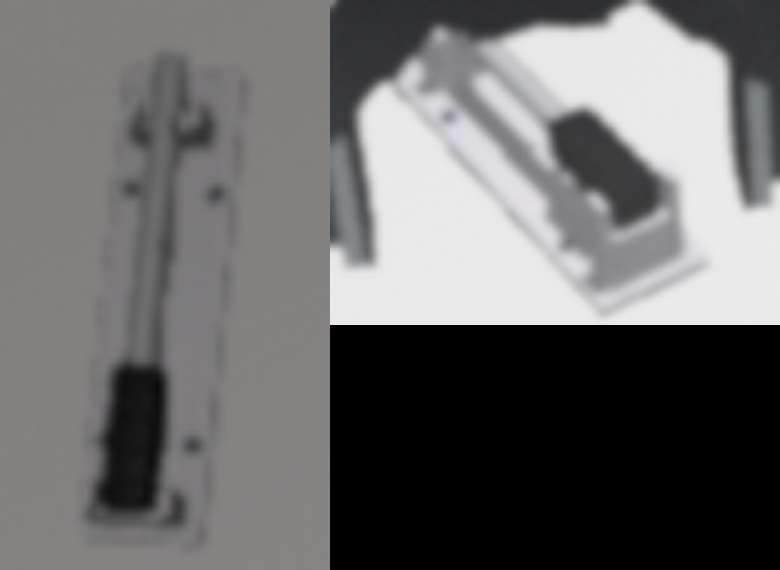

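Emit:
apply_moves(steps=[[-1,-40,-26,8,0,0,0],[-1,-40,-26,8,0,0,0],[-1,-40,-26,8,0,0,0],[-1,-40,-26,8,0,0,0],[-1,-40,-26,8,0,0,0],[-1,-40,-26,8,0,0,0],[-1,-40,-26,8,0,0,0],[-1,-40,-26,8,0,0,0]])

```text
time: 0.9
tool_pos: [460.7, 208.4, 166.7]
tcp_rot: [-180.0, -0.0, 153.8]
ft_force: [-0.1, 0.0, -0.2]
finger_gap: 0.1
grip_force: 0.0
```

Emit:
apply_moves(steps=[[-1,-40,-26,8,0,0,0],[-1,-40,-26,8,0,0,0],[-1,-40,-26,8,0,0,0],[-1,-40,-26,8,0,0,0],[-1,0,0,0,0,0,1],[-1,0,0,0,0,0,1],[-1,0,0,0,0,0,1],[-1,0,0,0,0,0,1]])

```text
time: 1.7
tool_pos: [557.5, 45.9, 134.6]
tcp_rot: [-180.0, -0.0, 133.5]
ft_force: [0.4, -0.6, -0.6]
finger_gap: -0.2
grip_force: 0.0
```

Emit:
apply_moves(steps=[[-1,0,0,0,0,0,1],[-1,0,0,0,0,0,1],[-1,0,0,0,0,0,1],[-1,0,0,0,0,0,1],[-1,0,0,0,0,0,1],[-1,0,0,0,0,0,1],[-1,0,0,0,0,0,0.6],[-1,0,0,0,0,0,0]])

```text
time: 2.5
tool_pos: [557.5, 46.2, 134.8]
tcp_rot: [-179.9, -0.0, 100.7]
ft_force: [0.2, -0.7, -0.1]
finger_gap: -0.3
grip_force: 0.0
```

```bash
cat >> h.py <<'E'
C0=np.array([550.8,98.7]);YAW=11.0
def rot(a):
    a=np.deg2rad(a);return np.array([[np.cos(a),-np.sin(a)],[np.sin(a),np.cos(a)]])
def c2w(p): return rot(YAW)@np.asarray(p,float)+C0
def w2c(p): return rot(YAW).T@(np.asarray(p,float)-C0)
def phi(s):
    from scipy.spatial.transform import Rotation as Ro
    R=Ro.from_euler("xyz",s["tcp_rot"],degrees=True).as_matrix();return np.rad2deg(np.arctan2(R[1,1],R[0,1])),R
def delta(xy,z,ph):
    s=r.sense();p,R=phi(s);d=R.T@(np.array([*xy,z])-s["tool_pos"])
    t=(p-ph+180)%360-180
    print("t",round(s["time"],1),"at",s["tool_pos"].round(1),"cas",w2c(s["tool_pos"][:2]).round(1),"phi",round(p,1),"tool delta",d.round(1),"turn units",round(t/5,2),"F",s["ft_force"].round(1),"gap",round(s["finger_gap"],1))
E
python3 - <<'E'
from h import *
delta(c2w([0,-54]),89,11)
s=dict(np.load("top0.npz"))
for n,u,v,z in(("grip c",182.5,228,48),("tip",188.7,164.2,44),("grip front",183.4,215.8,48),("grip back",181.6,240,48),("rest bl",174.2,245,5),("rest br",193.5,246,5),("rest tr",200.6,167,5),("rest tl",181,166,5)): print(n,ray(s,u,v,z).round(1))
c=dict(np.load("scene0.npz"))
for n,u,v,z in(("grip front",197+0,247,48),("rest back near",204,288,5),("rest back far",225,277.5,5)):print(n,ray(c,u,v,z).round(1))
E
```

```text
t 2.5 at [557.5  46.2 134.8] cas [ -3.5 -52.8] phi 10.7 tool delta [-1.2  3.5 45.8] turn units -0.05 F [ 0.2 -0.7 -0.1] gap -0.3
grip c [495.  392.5  48. ]
tip [644.1 387.4  44. ]
grip front [522.6 392.1  48. ]
grip back [468.2 393.   48. ]
rest bl [460.7 416.9   5. ]
rest br [459.4 372.1   5. ]
rest tr [648.5 365.    5. ]
rest tl [650.  412.1   5. ]
grip front [526.  394.5  48. ]
rest back near [462.  422.6   5. ]
rest back far [461.4 375.9   5. ]
```

Emit:
apply_moves(steps=[[-1,-1,3.5,10,0,0,0],[-1,0,0,15,0,0,0],[-1,0,0,15,0,0,0],[-1,0,0,5,0,0,0],[-1,0,0,0,0,0,0],[-1,4,0,0,0,0,0],[-1,4,0,0,0,0,0],[-1,4,0,0,0,0,0]])

```text
time: 3.3
tool_pos: [559.6, 57.9, 91.0]
tcp_rot: [179.9, 0.0, 100.8]
ft_force: [0.1, -0.8, -0.3]
finger_gap: -0.1
grip_force: 0.6
```

Emit:
apply_moves(steps=[[-1,4,0,0,0,0,0],[-1,4,0,0,0,0,0],[-1,4,0,0,0,0,0],[-1,4,0,0,0,0,0],[-1,4,0,0,0,0,0],[-1,4,0,0,0,0,0],[-1,2,0,0,0,0,0],[-1,0,0,0,0,0,0]])

```text
time: 4.1
tool_pos: [554.1, 83.6, 90.2]
tcp_rot: [-180.0, -0.0, 100.8]
ft_force: [-0.1, -0.5, -0.1]
finger_gap: -0.2
grip_force: 0.0
```

Emit:
apply_moves(steps=[[-1,2,0,0,0,0,0],[-1,2,0,0,0,0,0],[-1,1,0,0,0,0,0],[-1,1,0,0,0,0,0],[-1,0.5,0,0,0,0,0],[-1,0.5,0,0,0,0,0],[-1,0.5,0,0,0,0,0],[-1,0,0,0,0,0,0]])

```text
time: 4.9
tool_pos: [553.0, 89.6, 90.2]
tcp_rot: [-180.0, 0.1, 100.8]
ft_force: [0.1, -6.8, -1.0]
finger_gap: -0.2
grip_force: 3.2
```

```bash
python3 - <<'E'
from h import *
delta(c2w([0,-20]),90,11)
s=snap("scene");t=snap("top")
o=np.hstack([crop(s,255,130,355,225,4),crop(t,290,165,390,260,4)]);cv2.imwrite("pics/k1.png",o)
E
```

```text
t 4.9 at [553.   89.6  90.2] cas [ 0.4 -9.4] phi 10.8 tool delta [-10.6  -0.4   0.2] turn units -0.05 F [ 0.1 -6.8 -1. ] gap -0.2
```

View pics/k1.png

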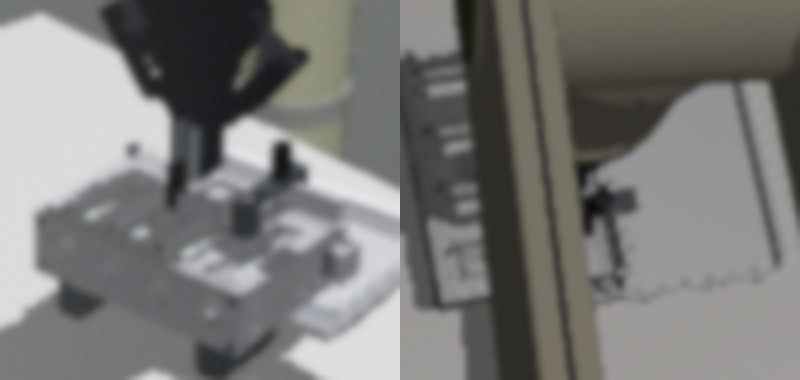

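Emit:
apply_moves(steps=[[-1,-5,0,0,0,0,0],[-1,0,0,-20,0,0,0],[-0.2,0,0,-20,0,0,0],[-0.2,-14,-18,0,0,0,0],[-0.2,-14,-18.4,0,0,0,0],[-0.2,0,0,0,0,0,0],[-0.2,0,0,0,0,0,0],[-0.2,0,0,0,0,0,0]])

```text
time: 5.8
tool_pos: [523.8, 51.8, 130.4]
tcp_rot: [180.0, -0.0, 100.8]
ft_force: [0.9, -0.0, 1.1]
finger_gap: 33.9
grip_force: 0.0
```

```bash
python3 - <<'E'
from h import *
delta(c2w([-36,-42]),92,11)
E
```

```text
t 5.8 at [523.8  51.8 130.4] cas [-35.4 -40.9] phi 10.8 tool delta [-1.2 -0.6 38.4] turn units -0.05 F [ 0.9 -0.   1.1] gap 33.9
```

Emit:
apply_moves(steps=[[-0.2,-1,-0.5,13,0,0,0],[-0.2,0,0,13,0,0,0],[-0.2,0,0,12,0,0,0],[-0.2,0,0,0,0,0,0],[-0.8,0,0,0,0,0,0],[-0.9,0,0,0,0,0,0],[-0.9,0,0,0,0,0,0],[-0.9,0,0,0,0,0,0]], squeeze=20)

```text
time: 6.6
tool_pos: [525.3, 50.8, 92.7]
tcp_rot: [179.7, 0.0, 100.8]
ft_force: [12.8, 2.5, -13.0]
finger_gap: 10.8
grip_force: 22.0
```

Emit:
apply_moves(steps=[[-0.9,0.4,6,0,0,0,0],[-0.9,1.1,5,0,0,0,0],[-0.9,1.9,4.7,0,0,0,0],[-0.9,2.5,4.4,0,0,0,0],[-0.9,3.2,4,0,0,0,0],[-0.9,3.8,3.5,0,0,0,0],[-0.9,4.2,2.9,0,0,0,0],[-0.9,0,0,0,0,0,0]])

```text
time: 7.4
tool_pos: [549.8, 73.6, 92.4]
tcp_rot: [-180.0, -0.0, 100.8]
ft_force: [-4.2, 1.9, 1.6]
finger_gap: 10.8
grip_force: 23.0
```

Emit:
apply_moves(steps=[[-0.9,4.6,2.2,0,0,0,0],[-0.9,4,1.2,0,0,0,0],[-0.9,0,0,0,0,0,0],[-0.3,0,0,0,0,0,0],[-0.3,0,0,0,0,0,0],[-0.3,0,0,-25,0,0,0],[-0.3,-10,-20,-20,0,0,0],[-1,-10,-20,0,0,0,0]])

```text
time: 8.2
tool_pos: [518.5, 54.6, 141.2]
tcp_rot: [179.6, 0.1, 100.8]
ft_force: [0.4, -0.7, -0.5]
finger_gap: 16.5
grip_force: 0.0
```

```bash
python3 - <<'E'
from h import *
delta(c2w([-47,-34]),72,11)
E
```

```text
t 8.2 at [518.5  54.6 141.2] cas [-40.1 -37.1] phi 10.8 tool delta [ 3.2 -7.4 69.1] turn units -0.04 F [ 0.4 -0.7 -0.5] gap 16.5
```

Emit:
apply_moves(steps=[[-1,3,-7,10,0,0,0],[-1,0,0,15,0,0,0],[-1,0,0,15,0,0,0],[-1,0,0,15,0,0,0],[-1,0,0,8,0,0,0],[-1,0,0,4,0,0,0],[-1,0,0,1,0,0,0],[-1,0,0,0,0,0,0]])

```text
time: 9.0
tool_pos: [508.9, 56.4, 69.5]
tcp_rot: [180.0, 0.0, 100.8]
ft_force: [-0.1, 0.4, 0.5]
finger_gap: -0.0
grip_force: 0.0
```

```bash
python3 - <<'E'
from h import *
delta(c2w([-47,-34]),72,11)
s=snap("scene");t=snap("top")
o=np.hstack([crop(s,255,130,355,225,4),crop(t,290,165,390,260,4)]);cv2.imwrite("pics/k2.png",o)
E
```

```text
t 9.0 at [508.9  56.4  69.5] cas [-49.2 -33.5] phi 10.8 tool delta [-0.5  2.2 -2.5] turn units -0.05 F [-0.1  0.4  0.5] gap -0.0
```

View pics/k2.png

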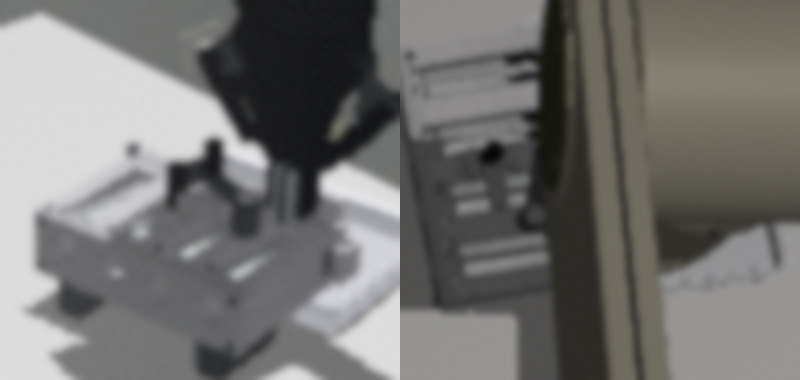

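Emit:
apply_moves(steps=[[-1,-3,1,0,0,0,0],[-1,-3,0,0,0,0,0],[-1,-11,-0.9,0,0,0,-1],[-1,-11,-0.9,0,0,0,-1],[-1,-11,-0.9,0,0,0,-1],[-1,-11,-0.9,0,0,0,-1],[-1,-11,-0.9,0,0,0,-1],[-1,-11,-0.9,0,0,0,-1]])

```text
time: 9.9
tool_pos: [531.8, -12.1, 69.6]
tcp_rot: [180.0, 0.0, 131.0]
ft_force: [-0.4, 1.6, 0.4]
finger_gap: 0.0
grip_force: 0.2
```

```bash
cat >> h.py <<'E'
def door():
    s=r.sense();q=w2c(s["tool_pos"][:2])-[76.5,-52.5];p,_=phi(s);t=p-11
    print("in door frame (turned by tool turn)",t.round(1),(rot(-t)@q).round(1),"z",s["tool_pos"][2].round(1),"F",s["ft_force"].round(1))
E
python3 - <<'E'
from h import *
door()
E
```

```text
in door frame (turned by tool turn) 30.0 [-127.    12.4] z 69.6 F [-0.4  1.6  0.4]
```

Emit:
apply_moves(steps=[[-1,-11.1,-0.6,0,0,0,-1],[-1,-11.1,-0.6,0,0,0,-1],[-1,-11.1,-0.6,0,0,0,-1],[-1,-11.1,-0.6,0,0,0,-1],[-1,-11.1,-0.6,0,0,0,-1],[-1,-11.1,-0.6,0,0,0,-1],[-1,-11.1,-0.6,0,0,0,-1],[-1,-11.1,-0.6,0,0,0,-1]])

```text
time: 10.7
tool_pos: [603.5, -61.9, 69.4]
tcp_rot: [-180.0, 0.0, 170.9]
ft_force: [-0.2, -1.3, 0.4]
finger_gap: 0.2
grip_force: 0.2
```

Emit:
apply_moves(steps=[[-1,-11.1,-0.6,0,0,0,-1],[-1,-11.1,-0.6,0,0,0,-1],[-1,-11.1,-0.6,0,0,0,-1],[-1,-11.1,-0.6,0,0,0,-1],[-1,-11.1,-0.6,0,0,0,-1],[-1,-3,0,0,0,0,0],[-1,0,0,0,0,0,0],[-1,10,0,0,0,0,0]])

```text
time: 11.5
tool_pos: [651.5, -65.3, 69.3]
tcp_rot: [-180.0, 0.0, -164.3]
ft_force: [0.6, 1.0, 1.4]
finger_gap: -0.3
grip_force: 0.0
```

```bash
python3 - <<'E'
from h import *
door()
delta([503,392.2],19,88)
E
```

```text
in door frame (turned by tool turn) 94.7 [-126.5   19.3] z 69.3 F [0.6 1.  1.4]
t 11.5 at [651.5 -65.3  69.3] cas [  67.6 -180.2] phi 105.7 tool delta [ 19.4 480.6  50.3] turn units 3.54 F [0.6 1.  1.4] gap -0.3
```

Emit:
apply_moves(steps=[[-1,0,0,-40,0,0,0],[-1,0,0,-40,0,0,0],[0.1,2,48,0,0,0,0],[0.1,2,48,0,0,0,0],[0.1,2,48,0,0,0,0],[0.1,2,48,0,0,0,0],[0.1,2,48,0,0,0,0],[0.1,2,48,0,0,0,0]])

```text
time: 12.3
tool_pos: [559.9, 209.5, 149.3]
tcp_rot: [-180.0, -0.0, -164.3]
ft_force: [0.8, 0.0, -0.4]
finger_gap: 46.9
grip_force: 0.0
```

Emit:
apply_moves(steps=[[0.1,2,48,0,0,0,0],[0.1,2,48,0,0,0,0],[0.1,2,48,0,0,0,0],[0.1,1,48,0,0,0,0],[0.1,0,0,0,0,0,1],[0.1,0,0,0,0,0,1],[0.1,0,0,0,0,0,1],[0.1,0,0,0,0,0,0.5]])

```text
time: 13.1
tool_pos: [501.9, 390.7, 149.1]
tcp_rot: [-180.0, -0.0, 178.0]
ft_force: [-0.0, -0.3, -0.7]
finger_gap: 47.2
grip_force: 0.0
```

```bash
python3 - <<'E'
from h import *
delta([503,392.2],19,88)
s=snap("scene");t=snap("top")
o=np.hstack([crop(t,160,155,300,250,3)[:, :400],crop(t,280,155,392,250,4)[:285]]);cv2.imwrite("pics/d1.png",np.vstack([o,np.pad(crop(s,100,130,380,300,2),((0,0),(0,o.shape[1]-560),(0,0)))]) if o.shape[1]>=560 else o)
E
```

```text
t 13.1 at [501.9 390.7 149.1] cas [  7.7 296. ] phi 88.0 tool delta [ -1.1   1.6 130.1] turn units 0.0 F [-0.  -0.3 -0.7] gap 47.2
```

View pics/d1.png

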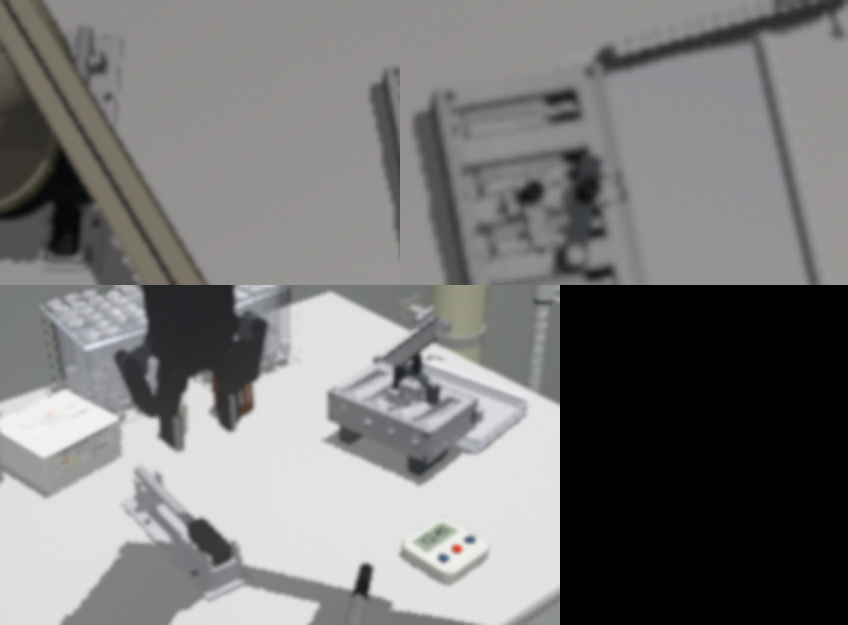

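The door stands wide open (its bar runs off to the upper right, about (700,30)), the latch lies aside at (585,190), and the rod still lies on its rest. I'm lowering onto the grip.

Emit:
apply_moves(steps=[[0.1,-1,1.5,20,0,0,0],[0.1,0,0,30,0,0,0],[0.1,0,0,30,0,0,0],[0.1,0,0,25,0,0,0],[0.1,0,0,15,0,0,0],[0.1,0,0,9,0,0,0],[0.1,0,0,0,0,0,0],[0.1,0,0,0,0,0,0]])

```text
time: 14.0
tool_pos: [504.5, 393.3, 21.6]
tcp_rot: [179.9, 0.1, 178.3]
ft_force: [0.3, -0.5, 0.9]
finger_gap: 47.3
grip_force: 0.0
```

Emit:
apply_moves(steps=[[-0.4,0,0,0,0,0,0],[-0.6,0,0,0,0,0,0],[-0.8,0,0,0,0,0,0],[-0.8,0,0,0,0,0,0],[-0.8,0,0,0,0,0,0],[-0.8,0,0,0,0,0,0],[-0.8,0,0,0,0,0,0],[-0.8,0,0,0,0,0,0]], squeeze=80)

```text
time: 14.8
tool_pos: [504.9, 393.7, 22.1]
tcp_rot: [179.9, 0.1, 178.3]
ft_force: [-0.8, -0.0, 6.6]
finger_gap: 18.7
grip_force: 78.7
```

Emit:
apply_moves(steps=[[-0.8,0,0,-10,0,0,0],[-0.8,0,0,-20,0,0,0],[-0.8,0,0,-30,0,0,0],[-0.8,0,0,-20,0,0,0],[-0.8,0,0,0,0,0,1],[-0.8,0,0,0,0,0,1],[-0.8,0,0,0,0,0,1],[-0.8,0,0,0,0,0,1]])

```text
time: 15.6
tool_pos: [503.6, 392.8, 100.8]
tcp_rot: [-180.0, -0.0, 158.1]
ft_force: [-1.3, 0.6, -1.7]
finger_gap: 18.5
grip_force: 82.4
```

```bash
python3 - <<'E'
from h import *
delta(c2w([51,222]),100,11)
c=dict(np.load("scene0.npz"))
g=cv2.cvtColor(c["color"],cv2.COLOR_BGR2GRAY).astype(float)
for i,x in enumerate((-51,-17,17,51)):
    u,v=proj(c,[*c2w([x,47.5]),48]);u0,v0=int(round(u)),int(round(v))
    W=g[v0-4:v0+5,u0-4:u0+5];w=np.clip(W-np.median(W)-8,0,None);yy,xx=np.indices(W.shape)
    cu,cv=(w*xx).sum()/w.sum()+u0-4,(w*yy).sum()/w.sum()+v0-4
    # intersect ray with rod face plane through C0 frame y=47.5
    A=w2c(ray(c,cu,cv,0)[:2]);B=w2c(ray(c,cu,cv,100)[:2]);t=(47.5-A[1])/(B[1]-A[1]);P=A+t*(B-A)
    print(i+1,(u.round(1),v.round(1)),(cu.round(1),cv.round(1)),"x on face",P[0].round(1),"z",round(100*t,1)); print(W.astype(int)[::2].tolist())
E
```

```text
t 15.6 at [503.6 392.8 100.8] cas [  9.8 297.7] phi 68.1 tool delta [-75.8 -41.2   0.8] turn units 11.41 F [-1.3  0.6 -1.7] gap 18.5
1 (np.float64(307.2), np.float64(208.2)) (np.float64(307.3), np.float64(207.4)) x on face -51.2 z 50.2
[[113, 113, 117, 120, 122, 123, 118, 115, 108], [116, 117, 120, 127, 133, 133, 127, 117, 109], [116, 119, 124, 139, 150, 144, 128, 120, 116], [115, 116, 117, 117, 116, 114, 112, 114, 115], [120, 116, 115, 115, 114, 113, 114, 114, 115]]
2 (np.float64(294.6), np.float64(202.9)) (np.float64(295.0), np.float64(202.5)) x on face -18.0 z 49.4
[[114, 115, 119, 121, 120, 119, 116, 116, 117], [117, 119, 122, 128, 131, 126, 119, 116, 115], [118, 119, 125, 138, 149, 141, 125, 117, 116], [118, 116, 116, 115, 115, 115, 116, 115, 116], [119, 117, 116, 115, 116, 116, 116, 116, 117]]
3 (np.float64(282.6), np.float64(197.7)) (np.float64(283.6), np.float64(197.7)) x on face 14.2 z 49.1
[[115, 117, 120, 123, 119, 119, 118, 118, 120], [120, 121, 125, 128, 133, 132, 126, 120, 116], [121, 123, 128, 140, 158, 161, 145, 126, 117], [119, 118, 117, 119, 119, 119, 118, 118, 117], [115, 117, 117, 117, 117, 119, 118, 117, 118]]
4 (np.float64(271.0), np.float64(192.8)) (np.float64(270.8), np.float64(191.1)) x on face 51.5 z 52.2
[[118, 118, 121, 125, 129, 128, 124, 122, 123], [121, 121, 124, 127, 131, 130, 126, 120, 118], [122, 123, 122, 123, 121, 121, 120, 119, 119], [117, 119, 119, 117, 116, 116, 118, 120, 120], [130, 124, 121, 119, 118, 119, 119, 119, 117]]
```

Emit:
apply_moves(steps=[[-0.8,0,0,0,0,0,1],[-0.8,0,0,0,0,0,1],[-0.8,0,0,0,0,0,1],[-0.8,0,0,0,0,0,1],[-0.8,0,0,0,0,0,1],[-0.8,0,0,0,0,0,1],[-0.8,0,0,0,0,0,1],[-0.8,0,0,0,0,0,1]])

```text
time: 16.4
tool_pos: [503.6, 392.8, 100.7]
tcp_rot: [-180.0, 0.0, 118.1]
ft_force: [0.4, 0.8, -1.4]
finger_gap: 18.5
grip_force: 82.4
```

Emit:
apply_moves(steps=[[-0.8,0,0,0,0,0,1],[-0.8,0,0,0,0,0,1],[-0.8,0,0,0,0,0,1],[-0.8,0,0,0,0,0,0.4],[-0.8,-24,14,0,0,0,0],[-0.8,-24,14,0,0,0,0],[-0.8,-24,14,0,0,0,0],[-0.8,0,0,0,0,0,0]])

```text
time: 17.2
tool_pos: [561.2, 327.7, 100.8]
tcp_rot: [179.9, 0.1, 101.1]
ft_force: [0.0, 0.3, -1.9]
finger_gap: 18.6
grip_force: 82.4
```

```bash
python3 - <<'E'
from h import *
delta(c2w([51,222]),32,11)
E
```

```text
t 17.2 at [561.2 327.7 100.8] cas [ 53.9 222.8] phi 11.1 tool delta [-0.7 -2.9 68.8] turn units 0.02 F [ 0.   0.3 -1.9] gap 18.6
```

Emit:
apply_moves(steps=[[-0.8,0,-2.9,10,0,0,0],[-0.8,0,0,20,0,0,0],[-0.8,0,0,20,0,0,0],[-0.8,0,0,15,0,0,0],[-0.8,0,0,4,0,0,0],[-0.8,-6,0,0,0,0,0],[-0.8,-6,0,0,0,0,0],[-0.8,0,0,0,0,0,0]])

```text
time: 18.0
tool_pos: [559.7, 317.6, 32.7]
tcp_rot: [179.9, -0.0, 101.2]
ft_force: [0.4, 0.4, -1.0]
finger_gap: 18.8
grip_force: 82.4
```

```bash
python3 - <<'E'
from h import *
delta(c2w([51,202.5]),32,11)
s=snap("scene");t=snap("top")
q=r.sense()["tool_pos"];tip=np.array([*c2w(w2c(q[:2])-[0,140]),q[2]+16])
print("expected tip",tip.round(1),proj(s,tip).round(1),proj(t,tip).round(1))
cv2.imwrite("pics/i1.png",np.hstack([crop(s,215,160,315,230,4),crop(t,230,160,330,230,4)]))
E
```

```text
t 18.0 at [559.7 317.6  32.7] cas [ 50.5 213.2] phi 11.2 tool delta [-10.7   0.4   0.7] turn units 0.05 F [ 0.4  0.4 -1. ] gap 18.8
expected tip [586.2 180.7  48.5] [263.8 197.3] [277.8 190.1]
```

View pics/i1.png

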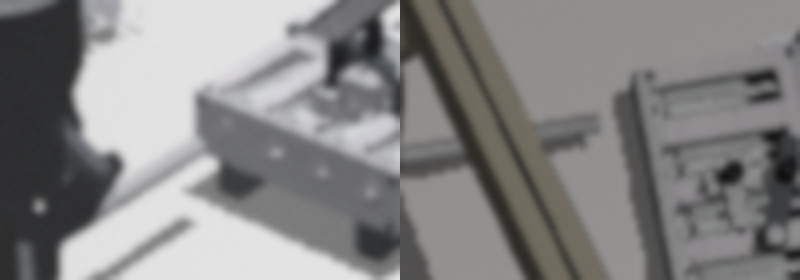

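```bash
python3 - <<'E'
from h import *
s=snap("scene");t=snap("top")
q=r.sense()["tool_pos"];cq=w2c(q[:2]);print(cq.round(1))
xs=np.arange(-14,14.1,1.)
for n,im,zz,dr in(("top",t,q[2]+16,(112,135)),("scene",s,q[2]+16,(100,135))):
    pr=np.mean([prof(im,c2w([cq[0],0])-0*C0,YAW,[[x,cq[1]-d] for x in xs],zz).ravel() for d in range(*dr,3)],0) if False else np.mean([prof(im,C0,YAW,[[cq[0]+x,cq[1]-d] for x in xs],zz).ravel() for d in range(*dr,3)],0)
    print(n,dict(zip(xs.astype(int).tolist(),pr.round().astype(int).tolist())))
    ds=np.arange(125,160,1.)
    print(" along",dict(zip(ds.astype(int).tolist(),np.mean([prof(im,C0,YAW,[[cq[0]+x,cq[1]-d] for d in ds],zz).ravel() for x in(-3,0,3)],0).round().astype(int).tolist())))
E
```

```text
[ 50. 214.]
top {-14: 121, -13: 112, -12: 102, -11: 94, -10: 88, -9: 85, -8: 84, -7: 85, -6: 89, -5: 94, -4: 100, -3: 106, -2: 110, -1: 113, 0: 114, 1: 112, 2: 111, 3: 111, 4: 114, 5: 121, 6: 127, 7: 134, 8: 138, 9: 141, 10: 143, 11: 143, 12: 144, 13: 144, 14: 144}
 along {125: 109, 126: 109, 127: 109, 128: 109, 129: 109, 130: 109, 131: 109, 132: 109, 133: 110, 134: 110, 135: 111, 136: 111, 137: 110, 138: 110, 139: 110, 140: 111, 141: 113, 142: 118, 143: 124, 144: 130, 145: 136, 146: 139, 147: 142, 148: 143, 149: 143, 150: 141, 151: 135, 152: 127, 153: 116, 154: 104, 155: 94, 156: 87, 157: 83, 158: 82, 159: 80}
scene {-14: 223, -13: 224, -12: 223, -11: 221, -10: 218, -9: 213, -8: 206, -7: 198, -6: 189, -5: 179, -4: 171, -3: 164, -2: 161, -1: 160, 0: 162, 1: 165, 2: 170, 3: 175, 4: 179, 5: 184, 6: 188, 7: 191, 8: 194, 9: 198, 10: 201, 11: 205, 12: 209, 13: 212, 14: 216}
 along {125: 169, 126: 168, 127: 168, 128: 168, 129: 168, 130: 168, 131: 167, 132: 167, 133: 167, 134: 167, 135: 168, 136: 168, 137: 167, 138: 166, 139: 165, 140: 163, 141: 162, 142: 159, 143: 155, 144: 150, 145: 144, 146: 139, 147: 133, 148: 128, 149: 124, 150: 120, 151: 116, 152: 114, 153: 113, 154: 112, 155: 111, 156: 111, 157: 111, 158: 111, 159: 111}
```

Emit:
apply_moves(steps=[[-0.8,-4,1.5,0,0,0,0],[-0.8,-5,0,0,0,0,0],[-0.8,-5,0,0,0,0,0],[-0.8,-5,0,0,0,0,0],[-0.8,-4,0,0,0,0,0],[-0.8,-4,0,0,0,0,0],[-0.8,-3,0,0,0,0,0],[-0.8,0,0,0,0,0,0]])

```text
time: 19.0
tool_pos: [566.0, 288.6, 31.3]
tcp_rot: [-180.0, 0.0, 101.2]
ft_force: [-1.3, 0.3, -1.4]
finger_gap: 18.4
grip_force: 82.4
```

Emit:
apply_moves(steps=[[-0.8,-5,0,0,0,0,0],[-0.8,-6,0,0,0,0,0],[-0.8,-6,0,0,0,0,0],[-0.8,-6,0,0,0,0,0],[-0.8,-6,0,0,0,0,0],[-0.8,-6,0,0,0,0,0],[-0.8,-6,0,0,0,0,0],[-0.8,0,0,0,0,0,0]])

```text
time: 19.8
tool_pos: [574.0, 248.9, 31.4]
tcp_rot: [180.0, -0.1, 101.3]
ft_force: [0.2, 3.0, -1.7]
finger_gap: 18.8
grip_force: 82.4
```

```bash
python3 - <<'E'
from h import *
delta(c2w([51,90]),32,11)
E
```

```text
t 19.8 at [574.  248.9  31.4] cas [ 51.4 143.1] phi 11.3 tool delta [-53.1  -0.6  -0.6] turn units 0.05 F [ 0.2  3.  -1.7] gap 18.8
```

Emit:
apply_moves(steps=[[-0.8,-7,0,0,0,0,0],[-0.8,-7,0,0,0,0,0],[-0.8,-7,0,0,0,0,0],[-0.8,-7,0,0,0,0,0],[-0.8,-7,0,0,0,0,0],[-0.8,-6,0,0,0,0,0],[-0.8,-6,0,0,0,0,0],[-0.8,-6,0,0,0,0,0]])

```text
time: 20.6
tool_pos: [584.4, 196.1, 31.2]
tcp_rot: [-180.0, 0.0, 101.3]
ft_force: [-0.5, -0.1, -2.0]
finger_gap: 18.5
grip_force: 82.4
```

Emit:
apply_moves(steps=[[-0.8,-1,0,0,0,0,0],[-0.8,0,0,0,0,0,0],[-0.8,0,0,0,0,0,0],[-0.8,0,0,0,0,0,0],[-0.8,0,0,0,0,0,0],[-0.8,0,0,0,0,0,0],[-0.8,0,0,0,0,0,0],[-0.8,0,0,0,0,0,0]])

```text
time: 21.4
tool_pos: [584.4, 196.0, 31.3]
tcp_rot: [-180.0, 0.0, 101.3]
ft_force: [-0.6, 0.2, -2.0]
finger_gap: 18.6
grip_force: 82.4
```

```bash
python3 - <<'E'
from h import *
delta(c2w([51,90]),32,11)
s=snap("scene");t=snap("top")
cv2.imwrite("pics/i2.png",np.hstack([crop(s,255,140,370,225,3),crop(t,285,140,400,250,4)[:255]]))
E
```

```text
t 21.4 at [584.4 196.   31.3] cas [51.5 89.1] phi 11.3 tool delta [ 0.9 -0.5 -0.7] turn units 0.06 F [-0.6  0.2 -2. ] gap 18.6
```

View pics/i2.png

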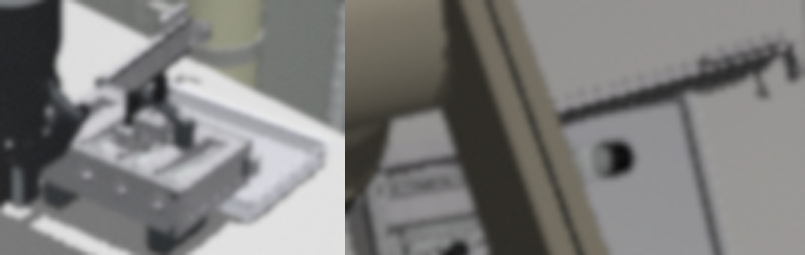

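Emit:
apply_moves(steps=[[-0.8,10,0,0,0,0,0],[-0.8,20,0,0,0,0,0],[-0.8,20,0,0,0,0,0],[-0.8,20,0,0,0,0,0],[-0.8,20,0,0,0,0,0],[-0.8,20,0,0,0,0,0],[-0.8,8,0,0,0,0,0],[-0.8,0,0,0,0,0,0]])

```text
time: 22.3
tool_pos: [560.9, 312.9, 31.2]
tcp_rot: [-180.0, -0.0, 101.4]
ft_force: [-0.2, -0.5, -1.4]
finger_gap: 18.7
grip_force: 82.4
```

Emit:
apply_moves(steps=[[-0.8,0,-10,0,0,0,0],[-0.8,0,-12,0,0,0,0],[-0.8,0,-12,0,0,0,0],[-0.8,0,0,0,0,0,0],[-0.8,0,0,0,0,0,0],[-0.8,0,0,0,0,0,0],[-0.8,0,0,0,0,0,0],[-0.8,0,0,0,0,0,0]])

```text
time: 23.1
tool_pos: [528.5, 304.9, 31.3]
tcp_rot: [180.0, -0.0, 101.3]
ft_force: [0.5, 0.3, -1.3]
finger_gap: 18.5
grip_force: 82.4
```

```bash
cat >> h.py <<'E'
def rodcheck():
    t=snap("top");q=r.sense()["tool_pos"];cq=w2c(q[:2]);xs=np.arange(-14,14.1,1.);ds=np.arange(125,152,1.)
    a=np.mean([prof(t,C0,YAW,[[cq[0]+x,cq[1]-d] for x in xs],q[2]+16).ravel() for d in range(112,136,3)],0)
    b=np.mean([prof(t,C0,YAW,[[cq[0]+x,cq[1]-d] for d in ds],q[2]+16).ravel() for x in(-3,0,3)],0)
    print("across",a.round().astype(int).tolist());print("along from 125",b.round().astype(int).tolist())
E
python3 - <<'E'
from h import *
delta(c2w([17.4,205]),32,11); rodcheck()
E
```

```text
t 23.1 at [528.5 304.9  31.3] cas [ 17.4 206.7] phi 11.3 tool delta [-1.7 -0.  -0.7] turn units 0.05 F [ 0.5  0.3 -1.3] gap 18.5
across [133, 124, 114, 104, 94, 88, 84, 85, 89, 95, 102, 108, 112, 114, 113, 111, 108, 108, 111, 118, 125, 132, 137, 141, 142, 143, 144, 143, 143]
along from 125 [109, 110, 110, 110, 110, 110, 109, 108, 107, 107, 107, 107, 107, 108, 109, 111, 113, 116, 120, 124, 125, 122, 114, 104, 95, 87, 83]
```

Emit:
apply_moves(steps=[[-0.8,-6,0,0,0,0,0],[-0.8,-5,0,0,0,0,0],[-0.8,-4,0,0,0,0,0],[-0.8,-4,0,0,0,0,0],[-0.8,-4,0,0,0,0,0],[-0.8,-4,0,0,0,0,0],[-0.8,-4,0,0,0,0,0],[-0.8,-4,0,0,0,0,0]])

```text
time: 23.95
tool_pos: [534.9, 270.6, 31.3]
tcp_rot: [180.0, -0.0, 101.3]
ft_force: [-1.5, 7.3, -0.9]
finger_gap: 18.6
grip_force: 82.4
```

Emit:
apply_moves(steps=[[-0.8,-7,0,0,0,0,0],[-0.8,-7,0,0,0,0,0],[-0.8,-7,0,0,0,0,0],[-0.8,-7,0,0,0,0,0],[-0.8,-7,0,0,0,0,0],[-0.8,-7,0,0,0,0,0],[-0.8,-7,0,0,0,0,0],[-0.8,-7,0,0,0,0,0]])

```text
time: 24.75
tool_pos: [545.7, 216.8, 31.5]
tcp_rot: [180.0, -0.1, 101.3]
ft_force: [-0.9, 6.7, -1.4]
finger_gap: 18.8
grip_force: 82.4
```

Emit:
apply_moves(steps=[[-0.8,-7,0,0,0,0,0],[-0.8,-7,0,0,0,0,0],[-0.8,-7,0,0,0,0,0],[-0.8,-7,0,0,0,0,0],[-0.8,0,0,0,0,0,0],[-0.8,0,0,0,0,0,0],[-0.8,0,0,0,0,0,0],[-0.8,0,0,0,0,0,0]])

```text
time: 25.55
tool_pos: [551.2, 188.5, 31.3]
tcp_rot: [-180.0, -0.0, 101.3]
ft_force: [0.4, 0.1, -0.3]
finger_gap: 18.9
grip_force: 82.5
```

```bash
python3 - <<'E'
from h import *
delta(c2w([17.4,88]),32,11)
E
```

```text
t 25.6 at [551.2 188.5  31.3] cas [17.6 88.1] phi 11.3 tool delta [-0.1 -0.2 -0.7] turn units 0.06 F [ 0.4  0.1 -0.3] gap 18.9
```

Emit:
apply_moves(steps=[[-0.8,10,0,0,0,0,0],[-0.8,20,0,0,0,0,0],[-0.8,20,0,0,0,0,0],[-0.8,20,0,0,0,0,0],[-0.8,20,0,0,0,0,0],[-0.8,20,0,0,0,0,0],[-0.8,8,0,0,0,0,0],[-0.8,0,0,0,0,0,0]])

```text
time: 26.35
tool_pos: [527.7, 305.3, 31.3]
tcp_rot: [180.0, -0.0, 101.4]
ft_force: [0.4, -0.5, -1.4]
finger_gap: 18.4
grip_force: 82.5
```

Emit:
apply_moves(steps=[[-0.8,0,-10,0,0,0,0],[-0.8,0,-12,0,0,0,0],[-0.8,0,-12,0,0,0,0],[-0.8,0,0,0,0,0,0],[-0.8,0,0,0,0,0,0],[-0.8,0,0,0,0,0,0],[-0.8,0,0,0,0,0,0],[-0.8,0,0,0,0,0,0]])

```text
time: 27.15
tool_pos: [495.3, 297.3, 31.3]
tcp_rot: [180.0, -0.0, 101.3]
ft_force: [0.1, 1.0, -0.8]
finger_gap: 18.5
grip_force: 82.4
```

```bash
python3 - <<'E'
from h import *
delta(c2w([-16.6,205]),32,11); rodcheck()
t=snap("top");s=snap("scene")
cv2.imwrite("pics/i3.png",np.hstack([crop(s,255,140,370,240,3),crop(t,295,140,400,250,4)[:300]]))
E
```

```text
t 27.1 at [495.3 297.3  31.3] cas [-16.6 205.6] phi 11.3 tool delta [-0.6 -0.  -0.7] turn units 0.05 F [ 0.1  1.  -0.8] gap 18.5
across [141, 138, 131, 121, 110, 99, 91, 89, 90, 95, 102, 107, 111, 113, 112, 110, 107, 107, 110, 117, 125, 132, 137, 141, 142, 143, 143, 143, 143]
along from 125 [110, 109, 108, 108, 107, 107, 108, 108, 108, 109, 109, 109, 109, 109, 108, 109, 111, 114, 116, 117, 114, 106, 98, 91, 85, 81, 80]
```

View pics/i3.png

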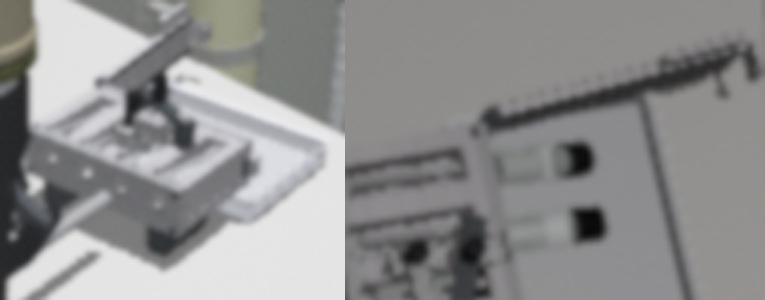

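```bash
cat >> h.py <<'E'
def vials():
    t=snap("top");Q=cloud(t)
    for x in(-51,-17,17,51):
        o=[]
        for y in range(-125,-55,8):
            u,v=proj(t,[*c2w([x,y]),20]).round().astype(int)
            w=Q[v-1:v+2,u-1:u+2,2];o.append(int(np.nanmax(w)) if np.isfinite(w).any() else None)
        print("x",x,"top z for y -125..-61:",o)
E
python3 - <<'E'
from h import *
vials()
E
```

```text
x -51 top z for y -125..-61: [4, 7, 6, 4, 3, 5, 5, 5, 6]
x -17 top z for y -125..-61: [5, 3, 4, 3, 4, 5, 3, 5, 4]
x 17 top z for y -125..-61: [3, 21, 25, 26, 24, 25, 26, 28, 26]
x 51 top z for y -125..-61: [5, 22, 27, 31, 38, 38, 42, 45, 49]
```

Emit:
apply_moves(steps=[[-0.8,-6,0,0,0,0,0],[-0.8,-5,0,0,0,0,0],[-0.8,-4,0,0,0,0,0],[-0.8,-4,0,0,0,0,0],[-0.8,-4,0,0,0,0,0],[-0.8,-4,0,0,0,0,0],[-0.8,-4,0,0,0,0,0],[-0.8,-4,0,0,0,0,0]])

```text
time: 28.15
tool_pos: [501.7, 263.1, 31.3]
tcp_rot: [180.0, -0.0, 101.3]
ft_force: [-1.8, 7.1, -0.7]
finger_gap: 18.7
grip_force: 82.5
```

Emit:
apply_moves(steps=[[-0.8,-7,0,0,0,0,0],[-0.8,-7,0,0,0,0,0],[-0.8,-7,0,0,0,0,0],[-0.8,-7,0,0,0,0,0],[-0.8,-7,0,0,0,0,0],[-0.8,-7,0,0,0,0,0],[-0.8,-7,0,0,0,0,0],[-0.8,-7,0,0,0,0,0]])

```text
time: 28.95
tool_pos: [512.5, 209.1, 31.5]
tcp_rot: [180.0, -0.1, 101.3]
ft_force: [-1.6, 5.4, -2.0]
finger_gap: 18.7
grip_force: 82.4
```

Emit:
apply_moves(steps=[[-0.8,-7,0,0,0,0,0],[-0.8,-7,0,0,0,0,0],[-0.8,-7,0,0,0,0,0],[-0.8,-7,0,0,0,0,0],[-0.8,-4,0,0,0,0,0],[-0.8,0,0,0,0,0,0],[-0.8,0,0,0,0,0,0],[-0.8,0,0,0,0,0,0]])

```text
time: 29.75
tool_pos: [518.9, 176.9, 31.3]
tcp_rot: [180.0, -0.0, 101.3]
ft_force: [0.4, 0.7, -0.7]
finger_gap: 18.4
grip_force: 82.4
```

Emit:
apply_moves(steps=[[-0.8,14,0,0,0,0,0],[-0.8,20,0,0,0,0,0],[-0.8,20,0,0,0,0,0],[-0.8,20,0,0,0,0,0],[-0.8,20,0,0,0,0,0],[-0.8,20,0,0,0,0,0],[-0.8,8,0,0,0,0,0],[-0.8,0,0,0,0,0,0]])

```text
time: 30.55
tool_pos: [494.6, 297.8, 31.3]
tcp_rot: [180.0, -0.0, 101.4]
ft_force: [0.8, -0.2, -1.6]
finger_gap: 18.6
grip_force: 82.4
```

Emit:
apply_moves(steps=[[-0.8,0,-10,0,0,0,0],[-0.8,0,-12,0,0,0,0],[-0.8,0,-12,0,0,0,0],[-0.8,0,0,0,0,0,0],[-0.8,0,0,0,0,0,0],[-0.8,0,0,0,0,0,0],[-0.8,0,0,0,0,0,0],[-0.8,0,0,0,0,0,0]])

```text
time: 31.35
tool_pos: [462.1, 289.7, 31.4]
tcp_rot: [180.0, -0.0, 101.3]
ft_force: [0.4, -0.3, -1.4]
finger_gap: 18.5
grip_force: 82.5
```

```bash
python3 - <<'E'
from h import *
delta(c2w([-50.6,205]),32,11); rodcheck();vials()
E
```

```text
t 31.4 at [462.1 289.7  31.4] cas [-50.6 204.4] phi 11.3 tool delta [ 0.6 -0.  -0.6] turn units 0.05 F [ 0.4 -0.3 -1.4] gap 18.5
across [143, 142, 139, 133, 124, 113, 102, 95, 93, 96, 101, 107, 111, 112, 111, 108, 105, 104, 107, 114, 122, 130, 136, 140, 142, 142, 143, 143, 143]
along from 125 [106, 106, 106, 106, 106, 107, 107, 107, 108, 107, 107, 107, 107, 106, 107, 107, 107, 106, 102, 97, 91, 86, 82, 80, 79, 78, 78]
x -51 top z for y -125..-61: [5, 3, 4, 5, 4, 6, 6, 4, 3]
x -17 top z for y -125..-61: [5, 3, 25, 24, 24, 27, 24, 25, 27]
x 17 top z for y -125..-61: [4, 22, 24, 26, 27, 26, 25, 27, 26]
x 51 top z for y -125..-61: [5, 20, 27, 32, 35, 38, 43, 47, 48]
```

Vials 2 and 3 lie flat. Vial 4's tail hangs on the bore lip and will get a deeper second push. Bore 1 next.

Emit:
apply_moves(steps=[[-0.8,-5,0,0,0,0,0],[-0.8,-5,0,0,0,0,0],[-0.8,-4,0,0,0,0,0],[-0.8,-4,0,0,0,0,0],[-0.8,-4,0,0,0,0,0],[-0.8,-4,0,0,0,0,0],[-0.8,-4,0,0,0,0,0],[-0.8,-4,0,0,0,0,0]])

```text
time: 32.25
tool_pos: [468.4, 256.9, 31.4]
tcp_rot: [180.0, -0.1, 101.3]
ft_force: [-1.2, 7.8, -1.2]
finger_gap: 18.7
grip_force: 82.5
```

Emit:
apply_moves(steps=[[-0.8,-7,0,0,0,0,0],[-0.8,-7,0,0,0,0,0],[-0.8,-7,0,0,0,0,0],[-0.8,-7,0,0,0,0,0],[-0.8,-7,0,0,0,0,0],[-0.8,-7,0,0,0,0,0],[-0.8,-7,0,0,0,0,0],[-0.8,-7,0,0,0,0,0]])

```text
time: 33.05
tool_pos: [479.2, 202.3, 31.5]
tcp_rot: [180.0, -0.1, 101.3]
ft_force: [-1.1, 6.3, -1.1]
finger_gap: 18.8
grip_force: 82.5
```

Emit:
apply_moves(steps=[[-0.8,-7,0,0,0,0,0],[-0.8,-7,0,0,0,0,0],[-0.8,-7,0,0,0,0,0],[-0.8,-7,0,0,0,0,0],[-0.8,-4,0,0,0,0,0],[-0.8,0,0,0,0,0,0],[-0.8,0,0,0,0,0,0],[-0.8,0,0,0,0,0,0]])

```text
time: 33.85
tool_pos: [485.6, 170.2, 31.3]
tcp_rot: [-180.0, -0.0, 101.3]
ft_force: [0.3, 0.1, -1.7]
finger_gap: 18.8
grip_force: 82.4
```

Emit:
apply_moves(steps=[[-0.8,14,0,0,0,0,0],[-0.8,20,0,0,0,0,0],[-0.8,20,0,0,0,0,0],[-0.8,20,0,0,0,0,0],[-0.8,20,0,0,0,0,0],[-0.8,20,0,0,0,0,0],[-0.8,8,0,0,0,0,0],[-0.8,0,0,0,0,0,0]])

```text
time: 34.65
tool_pos: [461.2, 291.0, 31.3]
tcp_rot: [180.0, -0.0, 101.4]
ft_force: [-0.5, -0.2, -0.8]
finger_gap: 18.8
grip_force: 82.4
```

Emit:
apply_moves(steps=[[-0.8,0,20,0,0,0,0],[-0.8,0,20,0,0,0,0],[-0.8,0,20,0,0,0,0],[-0.8,0,20,0,0,0,0],[-0.8,0,22,0,0,0,0],[-0.8,0,0,0,0,0,0],[-0.8,0,0,0,0,0,0],[-0.8,0,0,0,0,0,0]])

```text
time: 35.45
tool_pos: [560.9, 309.0, 30.8]
tcp_rot: [-179.9, 0.0, 101.3]
ft_force: [0.7, -0.4, -0.8]
finger_gap: 18.7
grip_force: 82.4
```

```bash
python3 - <<'E'
from h import *
delta(c2w([51.4,205]),32,11); rodcheck();vials()
E
```

```text
t 35.5 at [560.9 309.   30.8] cas [ 50.  204.5] phi 11.3 tool delta [ 0.5  1.4 -1.2] turn units 0.05 F [ 0.7 -0.4 -0.8] gap 18.7
across [116, 108, 100, 94, 90, 86, 86, 87, 91, 96, 102, 108, 112, 114, 113, 112, 111, 111, 115, 122, 129, 134, 139, 142, 143, 144, 144, 144, 144]
along from 125 [112, 113, 113, 112, 111, 111, 110, 109, 109, 109, 109, 110, 110, 110, 111, 111, 110, 107, 103, 97, 92, 87, 83, 82, 81, 81, 80]
x -51 top z for y -125..-61: [7, 6, 24, 27, 24, 27, 26, 26, 25]
x -17 top z for y -125..-61: [4, 4, 25, 25, 26, 27, 27, 26, 29]
x 17 top z for y -125..-61: [4, 24, 28, 24, 26, 25, 29, 25, 26]
x 51 top z for y -125..-61: [5, 20, 27, 31, 37, 38, 43, 46, 47]
```

Emit:
apply_moves(steps=[[-0.8,-5,1.3,-1,0,0,0],[-0.8,-5,0,0,0,0,0],[-0.8,-5,0,0,0,0,0],[-0.8,-5,0,0,0,0,0],[-0.8,-10,0,0,0,0,0],[-0.8,-10,0,0,0,0,0],[-0.8,-10,0,0,0,0,0],[-0.8,-10,0,0,0,0,0]])

```text
time: 36.35
tool_pos: [575.0, 250.0, 32.3]
tcp_rot: [-180.0, 0.0, 101.3]
ft_force: [-0.7, -0.5, -0.3]
finger_gap: 18.8
grip_force: 82.4
```

Emit:
apply_moves(steps=[[-0.8,-10,0,0,0,0,0],[-0.8,-10,0,0,0,0,0],[-0.8,-8,0,0,0,0,0],[-0.8,-8,0,0,0,0,0],[-0.8,-8,0,0,0,0,0],[-0.8,-7,0,0,0,0,0],[-0.8,-7,0,0,0,0,0],[-0.8,-6,0,0,0,0,0]])

```text
time: 37.15
tool_pos: [587.4, 187.8, 32.3]
tcp_rot: [-180.0, 0.0, 101.3]
ft_force: [-0.8, -0.5, -1.1]
finger_gap: 18.7
grip_force: 82.4
```

```bash
python3 - <<'E'
from h import *
delta(c2w([51.4,80]),32,11); vials()
E
```

```text
t 37.1 at [587.4 187.8  32.3] cas [52.9 80.5] phi 11.3 tool delta [-0.5 -1.5  0.3] turn units 0.05 F [-0.8 -0.5 -1.1] gap 18.7
x -51 top z for y -125..-61: [7, 4, 511, 513, 512, 513, 512, 508, 510]
x -17 top z for y -125..-61: [5, 6, 26, 505, 506, 504, 505, 504, 488]
x 17 top z for y -125..-61: [5, 21, 26, 28, 498, 498, 498, 497, 490]
x 51 top z for y -125..-61: [22, 27, 29, 32, 491, 490, 490, 489, 487]
```

Emit:
apply_moves(steps=[[-0.8,14,-1,0,0,0,0],[-0.8,20,0,0,0,0,0],[-0.8,20,0,0,0,0,0],[-0.8,20,0,0,0,0,0],[-0.8,20,0,0,0,0,0],[-0.8,20,0,0,0,0,0],[-0.8,12,0,0,0,0,0],[-0.8,0,0,0,0,0,0]])

```text
time: 38.0
tool_pos: [560.9, 313.8, 32.3]
tcp_rot: [180.0, -0.0, 101.4]
ft_force: [0.2, 0.1, -2.1]
finger_gap: 18.9
grip_force: 82.4
```

```bash
python3 - <<'E'
from h import *
delta(c2w([51.4,205]),32,11); rodcheck();vials()
t=snap("top");s=snap("scene")
cv2.imwrite("pics/i4.png",np.hstack([crop(s,255,140,370,240,3),crop(t,295,140,400,250,4)[:300]]))
E
```

```text
t 38.0 at [560.9 313.8  32.3] cas [ 50.9 209.2] phi 11.4 tool delta [-4.2  0.4  0.3] turn units 0.08 F [ 0.2  0.1 -2.1] gap 18.9
across [124, 115, 106, 98, 92, 89, 87, 87, 90, 95, 101, 107, 111, 114, 114, 112, 111, 110, 113, 119, 126, 132, 138, 141, 143, 144, 144, 144, 144]
along from 125 [110, 109, 109, 108, 108, 109, 109, 110, 111, 111, 111, 111, 111, 111, 112, 114, 119, 124, 129, 132, 129, 123, 113, 103, 94, 88, 83]
x -51 top z for y -125..-61: [3, 6, 26, 25, 25, 28, 24, 26, 27]
x -17 top z for y -125..-61: [5, 4, 26, 25, 28, 25, 25, 26, 27]
x 17 top z for y -125..-61: [4, 24, 24, 26, 25, 29, 24, 28, 27]
x 51 top z for y -125..-61: [5, 25, 24, 27, 26, 25, 25, 27, 27]
```

View pics/i4.png

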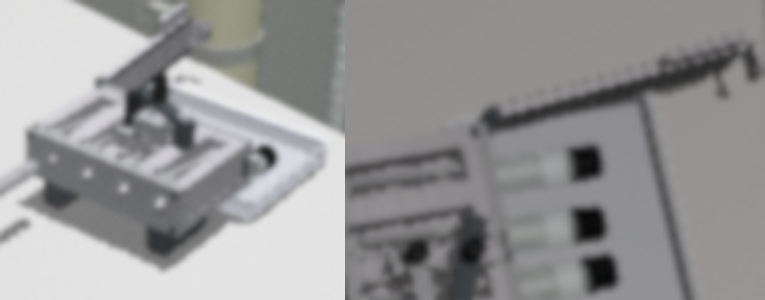

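Emit:
apply_moves(steps=[[-0.8,0,0,-20,0,0,0],[-0.8,0,0,-30,0,0,0],[-0.8,0,0,-20,0,0,0],[-0.8,30,-13,0,0,0,0],[-0.8,30,-13,0,0,0,0],[-0.8,30,-13,0,0,0,0],[-0.8,0,0,0,0,0,-1],[-0.8,0,0,0,0,0,-1]])

```text
time: 39.0
tool_pos: [505.5, 392.4, 102.3]
tcp_rot: [-180.0, 0.0, 111.5]
ft_force: [0.0, -0.8, -1.6]
finger_gap: 18.5
grip_force: 82.4
```

Emit:
apply_moves(steps=[[-0.8,0,0,0,0,0,-1],[-0.8,0,0,0,0,0,-1],[-0.8,0,0,0,0,0,-1],[-0.8,0,0,0,0,0,-1],[-0.8,0,0,0,0,0,-1],[-0.8,0,0,0,0,0,-1],[-0.8,0,0,0,0,0,-1],[-0.8,0,0,0,0,0,-1]])

```text
time: 39.8
tool_pos: [506.3, 391.3, 102.2]
tcp_rot: [-180.0, 0.0, 151.4]
ft_force: [-0.4, -0.3, -2.0]
finger_gap: 18.7
grip_force: 82.4
```

Emit:
apply_moves(steps=[[-0.8,0,0,0,0,0,-1],[-0.8,0,0,0,0,0,-1],[-0.8,0,0,0,0,0,-1],[-0.8,0,0,0,0,0,-1],[-0.8,0,0,0,0,0,-1],[-0.8,0,0,0,0,0,-0.4],[-0.8,0,0,0,0,0,0],[-0.8,0,0,0,0,0,0]])

```text
time: 40.6
tool_pos: [506.2, 391.7, 102.3]
tcp_rot: [-180.0, -0.0, 178.1]
ft_force: [-0.8, 0.7, -1.7]
finger_gap: 18.6
grip_force: 82.4
```

```bash
python3 - <<'E'
from h import *
delta([504.9,393.5],24,88.3)
t=snap("top");q=r.sense()["tool_pos"]
xs=np.arange(-16,16.1,1.)
for d0 in(45,95,125):print(d0,[int(round(v)) for v in np.mean([prof(t,q[:2],-1.8,[[d,x] for x in xs],q[2]+16).ravel() for d in range(d0,d0+10,2)],0)])
print([int(round(v)) for v in np.mean([prof(t,q[:2],-1.8,[[d,x] for d in range(125,152)],q[2]+16).ravel() for x in(-2,0,2)],0)])
E
```

```text
t 40.6 at [506.2 391.7 102.3] cas [ 12.1 296.1] phi 88.1 tool delta [ 1.3  1.8 78.3] turn units -0.03 F [-0.8  0.7 -1.7] gap 18.6
45 [82, 84, 91, 97, 103, 108, 110, 112, 112, 112, 112, 112, 109, 108, 103, 97, 90, 81, 74, 66, 59, 54, 49, 47, 45, 44, 44, 44, 45, 45, 46, 47, 47]
95 [129, 129, 128, 125, 117, 109, 97, 86, 80, 75, 76, 79, 83, 88, 93, 98, 102, 105, 108, 110, 111, 112, 112, 112, 112, 110, 109, 104, 100, 95, 88, 84, 79]
125 [142, 142, 141, 141, 141, 140, 140, 138, 134, 127, 120, 111, 105, 106, 108, 111, 113, 113, 112, 109, 107, 108, 111, 116, 121, 124, 119, 114, 107, 100, 98, 97, 97]
[112, 112, 111, 111, 111, 111, 110, 110, 110, 110, 110, 110, 110, 110, 111, 112, 115, 118, 123, 129, 134, 137, 140, 141, 141, 141, 141]
```

Emit:
apply_moves(steps=[[-0.8,1.3,1.8,10,0,0,0],[-0.8,0,0,20,0,0,0],[-0.8,0,0,20,0,0,0],[-0.8,0,0,10,0,0,0],[-0.8,0,0,8,0,0,0],[-0.8,0,0,6,0,0,0],[-0.8,0,0,4,0,0,0],[-0.8,0,0,0,0,0,0]])

```text
time: 41.45
tool_pos: [504.6, 394.2, 24.1]
tcp_rot: [-180.0, -0.0, 178.3]
ft_force: [-0.9, -0.1, -1.6]
finger_gap: 18.6
grip_force: 82.4
```

Emit:
apply_moves(steps=[[-0.8,0,-0.5,1,0,0,0],[-0.8,0,0,0.5,0,0,0],[-0.8,0,0,0.5,0,0,0],[-0.8,0,0,0,0,0,0],[-0.6,0,0,0,0,0,0],[-0.4,0,0,0,0,0,0],[-0.2,0,0,0,0,0,0],[0.1,0,0,0,0,0,0]])

```text
time: 42.25
tool_pos: [504.8, 393.8, 22.5]
tcp_rot: [180.0, 0.0, 178.3]
ft_force: [0.5, -0.2, -0.3]
finger_gap: 46.2
grip_force: 0.0
```

Emit:
apply_moves(steps=[[0.1,0,0,0,0,0,0],[0.1,0,0,0,0,0,0],[0.1,0,0,-20,0,0,0],[0.1,0,0,-30,0,0,0],[0.1,0,0,-40,0,0,0],[0.1,0,0,-40,0,0,0],[0.1,0,0,0,0,0,0],[0.1,0,0,0,0,0,0]])

```text
time: 43.05
tool_pos: [505.6, 394.3, 154.2]
tcp_rot: [179.9, 0.2, 178.3]
ft_force: [0.5, -0.4, 0.2]
finger_gap: 47.2
grip_force: 0.0
```

```bash
python3 - <<'E'
from h import *
delta(c2w([76.5,-52.5])+rot(YAW+96)@np.array([-127,-22]),70,106)
t=snap("top");s=snap("scene")
a=crop(t,150,150,250,250,3);b=crop(s,130,200,260,300,3)
cv2.imwrite("pics/i5.png",np.hstack([a,b]))
Q=cloud(t);u,v=proj(t,[490,392.8,48]).round().astype(int);u2,v2=proj(t,[630,388,44]).round().astype(int);print(Q[v-1:v+2,u-1:u+2,2].round(1).tolist(),Q[v2-1:v2+2,u2-1:u2+2,2].round(1).tolist())
E
```

```text
t 43.0 at [505.6 394.3 154.2] cas [ 12.  298.8] phi 88.3 tool delta [-201.7 -441.8   83.9] turn units -3.55 F [ 0.5 -0.4  0.2] gap 47.2
[[46.0, 45.3, 46.9], [47.2, 47.4, 47.5], [47.0, 48.5, 46.8]] [[47.2, 43.0, 41.5], [43.8, 41.7, 37.3], [40.4, 43.9, 40.7]]
```

View pics/i5.png

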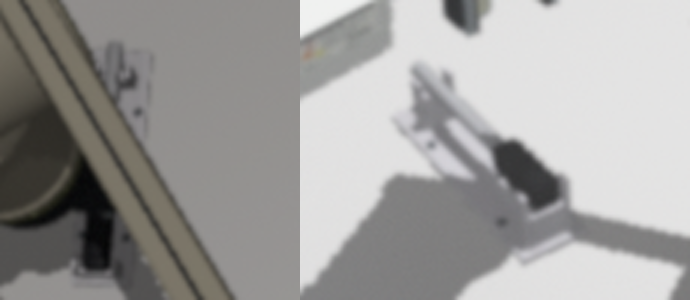

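Emit:
apply_moves(steps=[[-1,-20,-44,0,0,0,0],[-1,-20,-44,0,0,0,0],[-1,-20,-44,0,0,0,0],[-1,-20,-44,0,0,0,0],[-1,-20,-44,0,0,0,0],[-1,-20,-44,0,0,0,0],[-1,-20,-44,0,0,0,0],[-1,-20,-44,0,0,0,0]])

```text
time: 43.95
tool_pos: [653.1, 35.1, 149.9]
tcp_rot: [180.0, -0.2, 178.3]
ft_force: [0.0, 1.2, 0.2]
finger_gap: 0.2
grip_force: 0.0
```

Emit:
apply_moves(steps=[[-1,-20,-44,0,0,0,0],[-1,-20,-44,0,0,0,0],[-1,0,0,0,0,0,-1],[-1,0,0,0,0,0,-1],[-1,0,0,0,0,0,-1],[-1,0,0,0,0,0,-0.6],[-1,0,0,0,0,0,0],[-1,0,0,0,0,0,0]])

```text
time: 44.75
tool_pos: [690.3, -52.0, 150.5]
tcp_rot: [179.9, -0.1, -163.8]
ft_force: [-0.4, -0.5, 0.4]
finger_gap: -0.1
grip_force: 0.0
```

```bash
python3 - <<'E'
from h import *
delta(c2w([76.5,-52.5])+rot(YAW+96)@np.array([-127,-24]),70,106);door();vials()
E
```

```text
t 44.8 at [690.3 -52.  150.5] cas [ 108.2 -174.6] phi 106.2 tool delta [-5.4 -2.3 80.5] turn units 0.04 F [-0.4 -0.5  0.4] gap -0.1
in door frame (turned by tool turn) 95.2 [-124.4  -20.6] z 150.5 F [-0.4 -0.5  0.4]
x -51 top z for y -125..-61: [4, 4, 25, 26, 26, 26, 25, 25, 26]
x -17 top z for y -125..-61: [7, 5, 24, 26, 25, 25, 26, 25, 28]
x 17 top z for y -125..-61: [4, 19, 29, 25, 26, 27, 25, 25, 26]
x 51 top z for y -125..-61: [4, 24, 23, 26, 27, 25, 26, 26, 30]
```

Emit:
apply_moves(steps=[[-1,-5,-2,20,0,0,0],[-1,0,0,25,0,0,0],[-1,0,0,20,0,0,0],[-1,0,0,13,0,0,0],[-1,0,0,0,0,0,0],[-1,5,0,0,0,0,0],[-1,5,0,0,0,0,0],[-1,0,0,0,0,0,0]])

```text
time: 45.6
tool_pos: [687.3, -55.9, 75.9]
tcp_rot: [-179.9, 0.1, -163.8]
ft_force: [-0.0, -0.0, -0.4]
finger_gap: 0.0
grip_force: 0.0
```

```bash
python3 - <<'E'
from h import *
door()
E
```

```text
in door frame (turned by tool turn) 95.2 [-127.3  -16.4] z 75.9 F [-0.  -0.  -0.4]
```

z is 75.9; I'll go 5 lower for good overlap with the tab, then swing the door shut.

Emit:
apply_moves(steps=[[-1,0,0,5,0,0,0],[-1,2,0,0,0,0,0],[-1,11.1,-0.8,0,0,0,1],[-1,11.1,-0.8,0,0,0,1],[-1,11.1,-0.8,0,0,0,1],[-1,11.1,-0.8,0,0,0,1],[-1,11.1,-0.8,0,0,0,1],[-1,11.1,-0.8,0,0,0,1]])

```text
time: 46.4
tool_pos: [619.3, -65.2, 69.4]
tcp_rot: [180.0, 0.0, 166.1]
ft_force: [0.9, -0.0, 0.1]
finger_gap: 0.2
grip_force: 0.2
```

Emit:
apply_moves(steps=[[-1,11.1,-0.8,0,0,0,1],[-1,11.1,-0.8,0,0,0,1],[-1,11.1,-0.8,0,0,0,1],[-1,11.1,-0.8,0,0,0,1],[-1,11.1,-0.8,0,0,0,1],[-1,11.1,-0.8,0,0,0,1],[-1,11.1,-0.8,0,0,0,1],[-1,11.1,-0.8,0,0,0,1]])

```text
time: 47.2
tool_pos: [541.7, -25.2, 69.5]
tcp_rot: [180.0, 0.0, 126.1]
ft_force: [-0.2, -0.2, 0.1]
finger_gap: 0.5
grip_force: 0.2
```

```bash
python3 - <<'E'
from h import *
door();vials()
E
```

```text
in door frame (turned by tool turn) 25.1 [-127.4  -14.9] z 69.5 F [-0.2 -0.2  0.1]
x -51 top z for y -125..-61: [79, 66, 41, 25, 25, 29, 27, 25, 25]
x -17 top z for y -125..-61: [118, 81, 81, 66, 35, 25, 27, 26, 27]
x 17 top z for y -125..-61: [149, 137, 24, 27, 66, 66, 40, 25, 26]
x 51 top z for y -125..-61: [3, 26, 26, 25, 27, 26, 67, 67, 34]
```

Emit:
apply_moves(steps=[[-1,11.1,-0.8,0,0,0,1],[-1,11.1,-0.8,0,0,0,1],[-1,11.1,-0.8,0,0,0,1],[-1,11.1,-0.8,0,0,0,1],[-1,5.5,-0.4,0,0,0,0.5],[-1,3,-0.2,0,0,0,0.3],[-1,2,0,0,0,0,0.2],[-1,0,0,0,0,0,0]])

```text
time: 48.05
tool_pos: [514.8, 21.1, 69.4]
tcp_rot: [-180.0, 0.1, 101.3]
ft_force: [-0.5, -3.4, 0.9]
finger_gap: 0.1
grip_force: 2.1
```

```bash
python3 - <<'E'
from h import *
door()
E
```

```text
in door frame (turned by tool turn) 0.3 [-126.7  -16.1] z 69.4 F [-0.5 -3.4  0.9]
```

Emit:
apply_moves(steps=[[-1,1,0,0,0,0,0],[-1,1,0,0,0,0,0],[-1,0,0,0,0,0,0],[-1,0,0,0,0,0,0],[-1,0,0,0,0,0,0],[-1,0,0,0,0,0,0],[-1,0,0,0,0,0,0],[-1,0,0,0,0,0,0]])

```text
time: 48.85
tool_pos: [514.8, 21.2, 69.5]
tcp_rot: [180.0, 0.2, 101.3]
ft_force: [0.0, -12.2, -1.0]
finger_gap: 0.1
grip_force: 6.3
```

Emit:
apply_moves(steps=[[-1,1,0,0,0,0,0],[-1,1,0,0,0,0,0],[-1,0,0,0,0,0,0],[-1,0,0,0,0,0,0],[-1,0,0,0,0,0,0],[-1,0,0,0,0,0,0],[-1,0,0,0,0,0,0],[-1,0,0,0,0,0,0]])

```text
time: 49.65
tool_pos: [514.7, 21.4, 69.5]
tcp_rot: [180.0, 0.4, 101.3]
ft_force: [2.3, -21.4, -2.5]
finger_gap: -0.1
grip_force: 10.6
```

Emit:
apply_moves(steps=[[-1,-4,0,0,0,0,0],[-1,-10,0,0,0,0,0],[-1,-5,0,-20,0,0,0],[-1,0,0,-40,0,0,0],[-1,0,0,-40,0,0,0],[-1,-10,-45,0,0,0,0],[-1,-10,-45,0,0,0,0],[-1,-10,-45,0,0,0,0]])

```text
time: 50.45
tool_pos: [390.1, -49.0, 169.6]
tcp_rot: [180.0, -0.0, 101.4]
ft_force: [-0.1, -1.0, 0.4]
finger_gap: 0.2
grip_force: 0.0
```

```bash
python3 - <<'E'
from h import *
delta(c2w([0,0]),150,11)
t=snap("top");s=snap("scene");t0=dict(np.load("top0.npz"))
vials()
ys=np.arange(-66,-42,1.)
for n,im in(("start",t0),("now",t)):
  for x0 in(-68,-15,25,60):print(n,x0,np.mean([prof(im,C0,YAW,[[x0+d,y] for y in ys],65).ravel() for d in(-3,0,3)],0).round().astype(int).tolist())
cv2.imwrite("pics/e1.png",np.vstack([np.hstack([crop(t,285,140,400,250,3),crop(t0,285,140,400,250,3)]),cv2.resize(t["color"][90:320,160:402],(690,270))]))
E
```

```text
t 50.5 at [390.1 -49.  169.6] cas [-185.9 -114.4] phi 11.4 tool delta [113.1 186.7  19.7] turn units 0.08 F [-0.1 -1.   0.4] gap 0.2
x -51 top z for y -125..-61: [4, 3, 26, 26, 25, 28, 24, 83, 77]
x -17 top z for y -125..-61: [4, 6, 24, 26, 28, 26, 26, 82, 79]
x 17 top z for y -125..-61: [4, 23, 24, 26, 26, 26, 25, 26, 67]
x 51 top z for y -125..-61: [2, 26, 26, 27, 26, 28, 24, 24, 66]
start -68 [135, 135, 135, 135, 133, 131, 129, 124, 117, 110, 100, 90, 81, 76, 72, 73, 78, 84, 94, 103, 108, 112, 113, 114]
start -15 [133, 133, 133, 132, 132, 132, 130, 128, 126, 124, 123, 123, 122, 118, 112, 104, 96, 94, 99, 104, 110, 114, 115, 117]
start 25 [131, 131, 131, 131, 131, 130, 128, 127, 125, 125, 126, 126, 125, 122, 115, 107, 99, 95, 97, 103, 108, 112, 114, 116]
start 60 [130, 130, 130, 130, 129, 129, 128, 128, 128, 127, 128, 127, 126, 122, 116, 108, 99, 93, 96, 101, 106, 109, 111, 113]
now -68 [137, 136, 136, 135, 134, 133, 131, 128, 122, 114, 104, 93, 85, 79, 75, 77, 81, 88, 99, 107, 112, 117, 118, 120]
now -15 [129, 128, 128, 127, 127, 126, 126, 126, 125, 124, 126, 126, 126, 122, 117, 109, 101, 99, 103, 109, 115, 119, 121, 123]
now 25 [136, 135, 136, 136, 135, 134, 132, 131, 129, 129, 130, 132, 131, 127, 121, 112, 104, 98, 101, 107, 113, 117, 119, 121]
now 60 [135, 135, 135, 135, 135, 135, 134, 134, 133, 133, 133, 132, 131, 127, 120, 112, 103, 97, 100, 105, 110, 114, 116, 118]
```

View pics/e1.png

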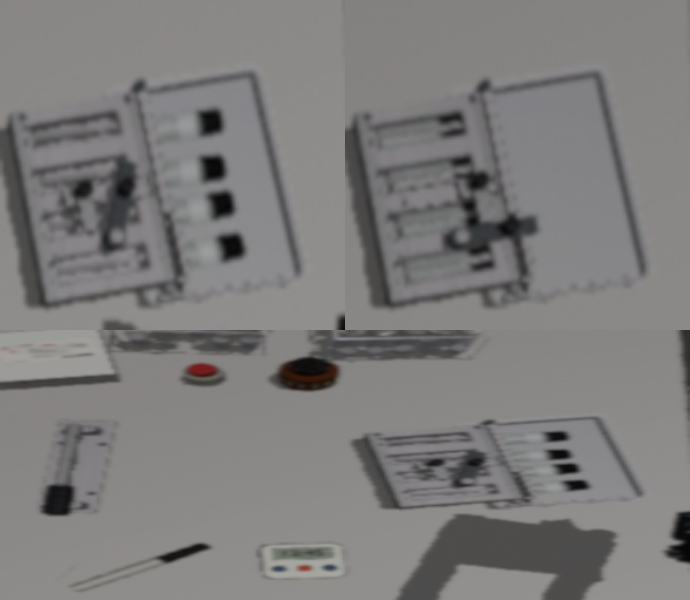

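The picture shows the slots empty and four black-capped vials in the tray. The door's edge lies exactly where it was at the start, the rod is on its rest at (65,465), and the bottles and timer haven't moved.

```bash
python3 - <<'E'
from h import *
print(r.hand_in())
E
```

```text
the job is handed in; nothing more can be done
None
```

The job is done and handed in at about 50 s of the 208 s allowed: all four vials lie flat in the tray, the rod is back on its rest, the door is shut home on its catch, and the bottles and timer stand where they were.

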